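Wedge a square steel sample tight in a wedge clamp

ROBOT

A 6-joint arm with a two-finger parallel gripper is mounted at the origin on a cart in front of the work surface, level with it; the furniture and walls round the work are solid. World frame = base frame: x ahead of the robot, y to its left, z up, the work surface at z = 0. Lengths are in mm, angles in degrees, forces in N, time in s.
With the tool pointing down it reaches from about 350 to 850 mm from the base axis. Payload 8.1 kg.
Tool frame: the origin (TCP) lies midway between the tips of the shut fingers; the grasp point (between the pads) lies 19 mm behind it; z points along the fingers, y is the line along which they close (so a half turn about z gives the same grasp; the last joint's range is limited). The gripper opens to 85 mm and grips with 20 to 120 N. Pads are 22 mm wide; open, the fingers measure 114 mm over their backs; the gripper's body (76 mm by 85 mm) begins 54 mm behind the grasp point. The pads swing forward as they close: fully open they stand 13 mm farther back than shut.
Start: joints at [-76.513, 7.471, 85.268, -0, 87.261, -4.893], TCP at [189.216, -569.388, 204.892] pointing down, gripper open.
Joint ranges: [-169.43, 169.43], [-51.17, 129.36], [1.28, 143.12], [-76.62, 256.62], [0, 156.53], [-152.29, 152.29]. Speed limits (degrees/s): [136.94, 136.94, 159.86, 180, 180, 180].

INTERFACE

Orientations are given as [roll, pitch, yaw] about the fixed x, y, z axes, in that order (R = Rz(yaw) Ry(pitch) Rx(roll)).
In Python, from bench import sense, snapshot, order, finder gives the robot as it stands.
- The arm moves only by the tool send_rows, never from a script. Its argument "steps" is a list of rows, each a list of 2 entries, a list of its own where there are three numbers: the shift along the world's x, y, z in units of 30 mm (1.0 is 30 mm), then the turn, a rotation vector about the world's x, y, z in rad. In form: [[[dx, dy, dz], [wx, wy, wz]], ...]. A call has 1 to 10 rows; each row is the pose to reach, as a shift and turn from the pose commanded when the call began; what a row does not reach only later rows make up. A row lasts 1/8 s, in which the tool goes at most 62.5 mm and 10.7 degrees, less where a joint would pass 70% of its speed; a pose out of reach is approached as far as the arm can. A call with a gripper value outside its range is refused whole. "fingers" is the closure, from 0 (fully open) to 1 (shut), set as the call begins (left out, the last holds). The fingers move at their own pace and stop on an object; "squeeze" is the grip in N (left out, the last holds). Time passes only in rows, so rows that repeat a pose let the fingers close. It gives the time, the measured TCP pose, the force, the opening and the grip force at its end, in the units of the state.
- sense(): the state, without advancing time (a new reading comes with each control period).
- snapshot(name): name is "scene" or "top" or "wrist"; returns a dict with "img" (480x640x3 uint8, red, green, blue), "K" (3x3 intrinsics, pixels), "pose" (4x4, takes a point from camera to world coordinates). Camera axes: x right, y up, looking along -z (the intrinsics and any distortion apply to the point x, -y, -z); pixel columns grow to the right and rows downward; lengths in mm; the calibration is good to about 2 mm. A picture is of the moment at which its call begins. There is no depth.
- order.hand_in(): hands the job in; it is judged then, once.
Trained networks look in the newest picture that a camera, given by its name, has taken for a name from the list of things; names that differ only in an ending like _2 or _b are one class to them, and where a whole thing is asked for, a point or a joint stands for the part that bears it (a point fixed in the world has none). Each returns a list of dicts, best first, with "confidence" (0 to 1); they miss things now and then, are a little off and sometimes report something else, mostly with a low value. They report only what shows in the picture. A call takes as long as a camera call.
- finder.find_in(label, camera): "box" ([left, top, width, height] as shares, 0 to 1, of the picture: columns of its width, rows of its height, round what is visible of it).
- finder.trace(label, camera): "mask" (480x640 bool, what is visible of it) and "box" ([left, top, width, height] as shares, 0 to 1, of the picture: columns of its width, rows of its height, round what is visible of it).
- finder.pinpoint(label, camera): "at" ([column, row] as shares, 0 to 1, of the picture: columns of its width, rows of its height: a listed point, or the origin of a listed thing).
The state is a dict: "time": time; "joint_pos": joint angles; "qd": joint speeds; "joint_efforts": joint torques, N m; "tool_pos": TCP position; "tcp_rot": TCP orientation; "ft_force": force on the tool from outside, world axes, zero at the start; "wrist_torque": the same for the moment, N m; "finger_gap": finger opening in mm; "grip_force": force on a finger pad.
Only numpy, scipy, OpenCV 4.12 (cv2) and the standard library are available. Lean on these libraries where they do the work, as an engineer would, in place of code of your own. Each camera call takes 0.05 s, during which the arm holds its last target. There are 200 camera calls.

TASK

Clamp the square steel sample for testing: lay it flat on the seat of the wedge clamp, crosswise and about centred, in the gap between the stop screw and the sliding jaw, and let go of it. Then take the brass knocking bar and with its lower end tap or press the steel wedge down into its slot, gently, until it stops moving forward and the sample is held tight. Stand the bar upright on the open bench again and leave the brass weight, the round test block and the calliper where they are.

Things in the scene. Friction and masses are not known exactly. Their poses are not given: they have to be found in the camera images.
- wedge_clamp: Grey cast wedge clamp, base 84 x 174 x 14 mm, 66 mm high, screwed down (does not move). Origin on the bench under the middle of the sample's seat; z up, y along the clamping line, x across it. In order along +y: post with stop screw, seat, sliding jaw between two dark gib strips (x = 23 to 31 mm either side, y = 20 to 52 mm, 46 mm high), loose wedge, fixed abutment.
- seat (a point): Middle of the seat's top face, 36 mm above the bench; axes as the clamp's. The seat is a flat steel step, y = -17 to 14 mm, 50 mm wide in x. The sample goes here with its length along x, in the gap between the stop screw's end (y = -15 to -11.5 mm) and the open jaw's face (y = 13 mm).
- stop_post (a point): Top of the post that carries the stop screw: at y = -50 mm, height 52 mm, from y = -62 to -38 mm, 36 mm wide. The dark screw (pad 11 mm across, its top at height 47 mm) points to +y; its flat end stands somewhere between y = -15 and -11.5 mm, set differently each time; it does not move.
- slot (a point): Middle of the slot's mouth at the fixed abutment's upright face: y = 76 mm, height 66 mm. The abutment reaches to y = 98 mm; its upright pocket, 30 mm wide in x, guides the wedge's flat face. The slot goes through the base: the wedge never reaches a bottom.
- jaw: Steel sliding jaw, 44 mm wide in x. Its frame equals the clamp's while fully open; it shuts towards -y. Open, its upright front face is at y = 13 mm, height 37 to 43 mm, with a chamfer up to 46 mm; the low front is 46 mm high up to y = 46 mm, the rear 64 mm. A spring (8 N open, 11 N shut) keeps it open; its inclined back bears on the wedge. With the sample in, 4.5 to 8 mm of play must be closed.
- wedge: Loose steel wedge, 26 mm wide, 77 mm long, 8 mm thick at the tip, growing 1 in 5; stands point down in the slot, tip 45 mm above the bench. Origin at the tip on its flat face, z up. It creeps down under about 4 to 9 N; when jaw, sample and stop meet, 22 to 40 mm lower, it stops and the force climbs steeply. Driven there with 15 to 30 N it stays locked by friction. Never over 45 N.
- wedge_head (a point): Middle of the wedge's flat top face (25 x 22 mm), the face to tap, 122 mm above the bench at first. To be driven with the knocking bar, not with the bare fingers.
- sample: Plain square steel bar, 20 mm wide (x), 62 mm long (y), 20 mm high, 0.18 kg, lying on the bench. Origin at the centre of its underside. In the clamp its upper 10 mm stand above jaw and stop pad, where the fingers can hold it across its width.
- knocking_bar: Round brass bar standing upright on the bench, 100 mm high, 26 mm in diameter all along, with fine grip grooves round its upper half, 0.38 kg. Origin at the centre of its lower end, z along it.
- weight: Small round brass weight with a knob on top, 44 mm across, 36 mm high; origin under its centre. To be left alone.
- test_disc: Round steel test block, a disc 50 mm across, 12 mm high; origin under its centre. To be left alone.
- calliper: Steel calliper lying flat, 74 x 225 x 9 mm; origin under its middle, y along its beam. To be left alone.

How it is judged (in metres and radians):
On the way, in this order (a step that is already met when the one before it is completed fails the run):
1. the sample lies flat on the seat, crosswise between stop screw and jaw, let go (z of sample in the frame of wedge_clamp between 0.034 and 0.0385 m and x of sample in the frame of wedge_clamp between -0.013 and 0.013 m and y of sample in the frame of wedge_clamp between -0.009 and 0.007 m and angle between the y axis of sample and the x axis of wedge_clamp, either way round below 0.12 rad and contact force between the fingers and sample below 0.2 N and linear speed of sample below 0.02 m/s), for 0.2 s.
2. the bar bears on the wedge and the jaw presses the sample with more than 10 N (contact force between jaw and sample above 10 N and contact force between knocking_bar and wedge above 3 N), for 0.04 s.
At the end, for the whole second after the job is handed in: The sample lies flat on the seat, crosswise within 7 degrees, centred within 13 mm (9 mm along the clamp); the jaw, locked by the wedge alone, presses it with more than 5 N; the bar stands upright (within 6 degrees) on the bench, let go; sample, wedge and bar are at rest (z of sample in the frame of wedge_clamp between 0.034 and 0.0385 m and x of sample in the frame of wedge_clamp between -0.013 and 0.013 m and y of sample in the frame of wedge_clamp between -0.009 and 0.007 m and angle between the y axis of sample and the x axis of wedge_clamp, either way round below 0.12 rad and contact force between jaw and sample above 5 N and angle between knocking_bar's own z axis and vertical below 0.1 rad and height (world z) of knocking_bar between -0.004 and 0.004 m and linear speed of each of knocking_bar, sample, wedge below 0.02 m/s); the robot touches nothing.
It fails at once if the bar hits or presses the wedge with more than 45 N (contact force between knocking_bar and wedge above 45 N).
It fails at once if the fingers push the wedge with more than 5 N (contact force between the fingers and wedge above 5 N).
It fails at once if the weight is moved more than 20 mm (distance of weight from where it was at the start of the episode above 0.02 m).
It fails at once if the round test block is moved more than 20 mm (distance of test_disc from where it was at the start of the episode above 0.02 m).
It fails at once if the calliper is moved more than 20 mm (distance of calliper from where it was at the start of the episode above 0.02 m).
It also fails if it takes over 61 s, if anything falls off the work surface, if the arm or the gripper's body presses on something with over 40 N, if the wrist force passes 120 N, or if a joint passes its speed limit or range.

## Working session

There is one attempt and no reset: what is moved stays moved. The work goes in short steps, Python scripts to look and compute and a tool call to move; the robot and the scene stay as the last step left them, time stands still between calls to the robot, and variables do not carry over. Pictures are saved under pics/ and viewed, at most 10 in all, crops included, and the job is handed in when it is done.

Besides the shell and the picture viewer there is one more tool, called after ">>>" by a JSON object that holds its "op" and its "data". send_rows: Moves the arm, as the interface text tells. Its arguments: {"type":"object","properties":{"steps":{"type":"array"},"fingers":{"type":"number"},"squeeze":{"type":"number"}},"required":["steps"]}

```bash
mkdir -p pics; cat > h.py <<'E'
import numpy as np, cv2
from bench import sense, snapshot, order, finder
def ray(s,px):
    K,P=np.array(s["K"]),np.array(s["pose"])
    d=np.linalg.inv(K)@np.array([px[0],px[1],1.]); d=P[:3,:3]@np.array([d[0],-d[1],-d[2]])
    return P[:3,3],d
def at(s,px,z):
    o,d=ray(s,px); return o+d*(z-o[2])/d[2]
def proj(s,p):
    K,P=np.array(s["K"]),np.array(s["pose"])
    c=P[:3,:3].T@(np.asarray(p,float)-P[:3,3]); q=K@np.array([c[0],-c[1],-c[2]]); return q[:2]/q[2]
def pin(l,cam,s,z):
    r=finder.pinpoint(l,cam)
    for e in r[:2]:
        p=np.array(e["at"])*[640,480]; print(l,cam,round(e["confidence"],2),p.round(0),at(s,p,z).round(1))
def save(s,n): cv2.imwrite("pics/"+n,cv2.cvtColor(s["img"],cv2.COLOR_RGB2BGR))
E
python3 - <<'E'
from h import *
a={}
for c in("top","scene"):
    s=a[c]=snapshot(c); save(s,c+".png"); print(c,np.array(s["pose"]).round(2).tolist(),s.keys())
    for l,z in(("seat",36),("stop_post",52),("slot",66),("wedge_head",122),("wedge_clamp",0),("sample",0),("knocking_bar",0),("weight",0),("test_disc",0),("calliper",0)): pin(l,c,s,z)
    for r in finder.trace("sample",c)[:1]:
        m=r["mask"].astype(np.uint8); print(cv2.minAreaRect(cv2.findNonZero(m)))
print(sense())
cv2.imwrite("pics/both.png",cv2.resize(np.vstack([cv2.imread("pics/top.png"),cv2.imread("pics/scene.png")]),(400,600)))
E
```

```text
top [[-0.0, 0.99, -0.12, 358.94], [-1.0, -0.0, -0.01, -54.71], [-0.01, 0.12, 0.99, 1436.67], [0.0, 0.0, 0.0, 1.0]] dict_keys(['img', 'K', 'pose'])
seat top 0.71 [331. 243.] [512.3 -52.1  36. ]
stop_post top 0.67 [351. 243.] [511.1 -99.1  52. ]
slot top 0.73 [300. 243.] [511.1  20.8  66. ]
slot top 0.66 [296. 239.] [519.7  29.4  66. ]
wedge_head top 0.5 [300. 241.] [508.2  16.2 122. ]
wedge_clamp top 0.85 [328. 245.] [513.3 -44.5   0. ]
wedge_clamp top 0.41 [295. 299.] [383.6  35.8   0. ]
sample top 0.69 [213. 246.] [511.  234.9   0. ]
knocking_bar top 0.54 [412. 262.] [ 471.3 -246.7    0. ]
weight top 0.49 [297. 299.] [382.4  30.9   0. ]
weight top 0.22 [328. 247.] [507.3 -44.4   0. ]
test_disc top 0.57 [208. 198.] [629.5 248.9   0. ]
calliper top 0.56 [471. 262.] [ 471.5 -387.     0. ]
((211.0377197265625, 243.63206481933594), (10.02731990814209, 26.922666549682617), 74.05460357666016)
scene [[0.61, 0.33, -0.72, -103.3], [-0.79, 0.26, -0.55, -517.21], [0.0, 0.91, 0.42, 468.65], [0.0, 0.0, 0.0, 1.0]] dict_keys(['img', 'K', 'pose'])
seat scene 0.64 [328. 273.] [512.7 -54.5  36. ]
stop
[... 616 characters left out ...]
859375)
{'time': 1.2, 'joint_pos': array([-7.65123245e+01,  7.47304617e+00,  8.52660752e+01, -7.38524777e-04,
        8.72622174e+01, -4.89479191e+00]), 'qd': array([-0.02682747, -0.14928962,  0.11985005, -0.01356038, -0.10013591,
        0.02241567]), 'joint_efforts': array([-1.06521067e-03, -5.69328976e+01, -5.00864947e+01, -2.97858433e-04,
        1.32268069e-03,  1.03159482e-05]), 'tool_pos': array([ 189.21624786, -569.39155472,  204.88915732]), 'tcp_rot': array([-1.79998603e+02,  6.20759304e-04,  1.83825027e+01]), 'ft_force': array([-0.08790532,  1.03172038,  0.04630524]), 'wrist_torque': array([ 0.0157213 ,  0.02113325, -0.03078899]), 'grip_force': 0.0, 'finger_gap': 85.45511639831278}
```

View image.

View pics/scene.png

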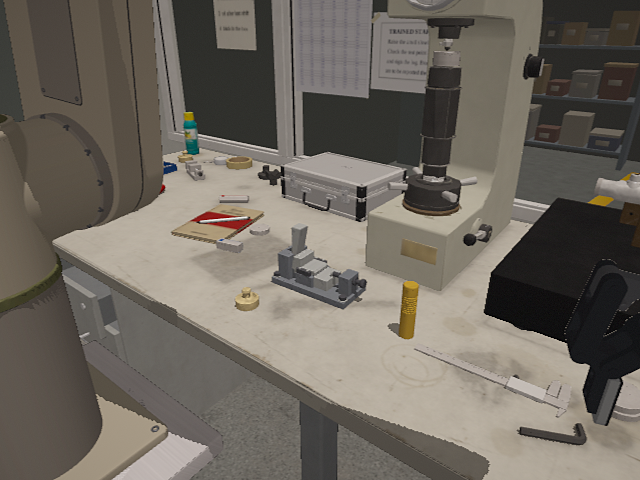

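View pics/top.png

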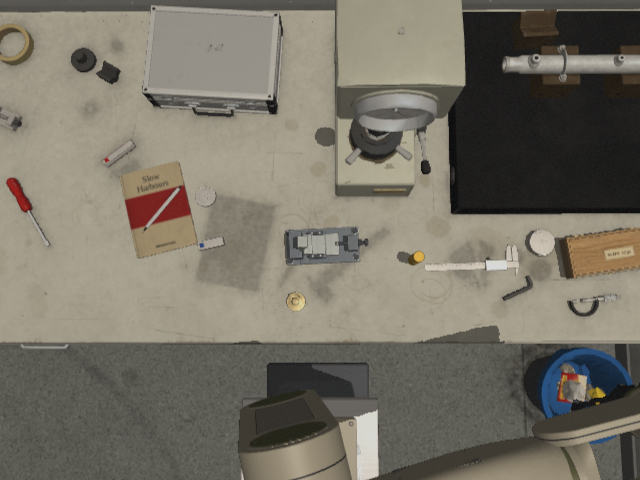

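>>> {"op": "send_rows", "data": {"steps": [[[2,3.5,3.5],[0,0,0.3]],[[4,7,3.5],[0,0,0.6]],[[6,10,3.5],[0,0,0.9]],[[8,13,3.5],[0,0,1.2]],[[9,15,3.5],[0,0,1.4]],[[10.7,17.5,3.5],[0,0,1.5]],[[10.7,17.5,3.5],[0,0,1.53]],[[10.7,17.5,3.5],[0,0,1.53]],[[10.7,17.5,3.5],[0,0,1.53]],[[10.7,17.5,3.5],[0,0,1.53]]], "fingers": 0}}

```text
time: 2.45
tool_pos: [505.2, -51.9, 309.7]
tcp_rot: [180.0, 0.0, 106.1]
ft_force: [-0.5, -1.5, 0.9]
finger_gap: 85.6
grip_force: 0.0
```

```bash
python3 - <<'E'
from h import *
s=snapshot("wrist"); save(s,"w1.png"); print(np.array(s["pose"]).round(2).tolist(),s["K"])
for l,z in(("seat",36),("stop_post",52),("slot",66),("wedge_head",122),("sample",0)): pin(l,"wrist",s,z)
q=sense();print(q["time"],q["tool_pos"],q["tcp_rot"])
E
```

```text
[[0.96, -0.26, -0.08, 482.88], [0.28, 0.92, 0.29, 22.59], [0.0, -0.3, 0.95, 478.33], [0.0, 0.0, 0.0, 1.0]] [[393.01986092   0.         321.33556054]
 [  0.         393.01986092 240.38199702]
 [  0.           0.           1.        ]]
seat wrist 0.65 [329. 187.] [511.7 -47.4  36. ]
stop_post wrist 0.77 [316. 233.] [511.7 -99.5  52. ]
slot wrist 0.76 [343. 122.] [505.   24.3  66. ]
wedge_head wrist 0.79 [344. 134.] [506.5  14.2 122. ]
2.75 [503.99018967 -54.46532852 309.13253399] [-1.79976132e+02  1.71889563e-02  1.06024995e+02]
```

View pics/w1.png

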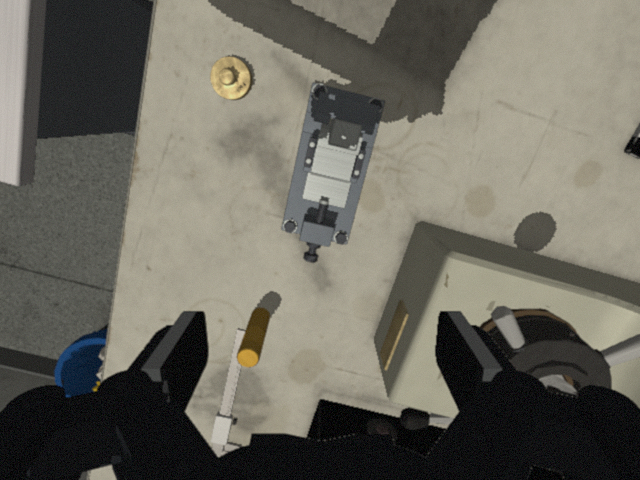

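>>> {"op": "send_rows", "data": {"steps": [[[0.1,2,-0.5],[0,0,0]],[[0.2,4,-1.5],[0,0,0]],[[0.3,6,-3],[0,0,0]],[[0.3,8,-4.5],[0,0,0]],[[0.3,9.3,-5.7],[0,0,0]],[[0.3,9.6,-6.3],[0,0,0]],[[0.3,9.6,-6.3],[0,0,0]],[[0.3,9.6,-6.3],[0,0,0]]]}}

```text
time: 3.75
tool_pos: [514.2, 232.6, 121.3]
tcp_rot: [179.9, 0.0, 105.9]
ft_force: [-0.4, -0.1, 0.6]
finger_gap: 85.5
grip_force: 0.0
```

```bash
python3 - <<'E'
from h import *
s=snapshot("wrist"); save(s,"w2.png")
pin("sample","wrist",s,0)
r=finder.trace("sample","wrist")[0]; m=r["mask"].astype(np.uint8); print(r["confidence"])
R=cv2.minAreaRect(cv2.findNonZero(m)); print(R)
# project mask to top plane z=20
pts=np.argwhere(m)[:, ::-1]; W=np.array([at(s,p,20)[:2] for p in pts]).astype(np.float32)
print("z20 rect",cv2.minAreaRect(W)); 
q=sense();print(q["time"],q["tool_pos"],q["tcp_rot"],np.array(s["pose"]).round(2).tolist())
E
```

```text
sample wrist 0.9 [319. 217.] [510.9 236.9   0. ]
0.73
((326.0528259277344, 218.78488159179688), (29.189815521240234, 87.83006286621094), 2.4895527362823486)
z20 rect ((514.3532104492188, 240.91534423828125), (20.16619300842285, 64.09683227539062), 13.094135284423828)
3.9 [514.86505282 233.07313324 122.21327262] [1.79821383e+02 2.72588241e-03 1.05927430e+02] [[0.96, -0.26, -0.08, 492.08], [0.27, 0.92, 0.29, 307.13], [0.0, -0.3, 0.95, 289.97], [0.0, 0.0, 0.0, 1.0]]
```

View pics/w2.png

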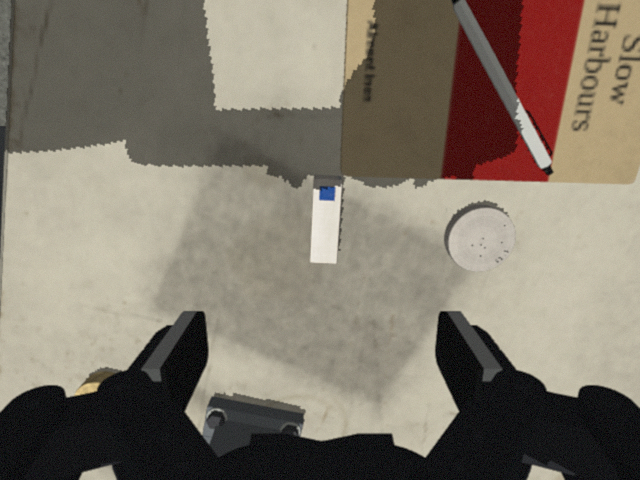

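>>> {"op": "send_rows", "data": {"steps": [[[0,0.15,0],[0,0,-0.18]],[[0,0.15,0],[0,0,-0.36]],[[0,0.15,0],[0,0,-0.54]],[[0,0.15,0],[0,0,-0.72]],[[0,0.15,0],[0,0,-0.9]],[[0,0.15,0],[0,0,-1.08]],[[0,0.15,0],[0,0,-1.26]],[[0,0.15,0],[0,0,-1.44]],[[0,0.15,0],[0,0,-1.62]],[[0,0.15,0],[0,0,-1.62]]]}}

```text
time: 5.15
tool_pos: [514.2, 238.1, 121.5]
tcp_rot: [-180.0, -0.1, 13.2]
ft_force: [-0.7, 0.8, -0.2]
finger_gap: 84.9
grip_force: 0.0
```

```bash
python3 - <<'E'
from h import *
s=snapshot("wrist"); save(s,"w3.png")
pin("sample","wrist",s,0)
r=finder.trace("sample","wrist")[0]; m=r["mask"].astype(np.uint8); print(r["confidence"])
print(cv2.minAreaRect(cv2.findNonZero(m)))
pts=np.argwhere(m)[:, ::-1]; W=np.array([at(s,p,20)[:2] for p in pts]).astype(np.float32)
print("z20 rect",cv2.minAreaRect(W)); 
q=sense();print(q["time"],q["tool_pos"],q["tcp_rot"],np.array(s["pose"])[:3,3].round(1))
cv2.imwrite("pics/w3c.png",cv2.resize(cv2.imread("pics/w3.png")[100:350,200:450],(600,600)))
E
```

```text
sample wrist 0.75 [315. 222.] [512.5 243.6   0. ]
0.65
((321.5, 225.5), (33.0, 87.0), 90.0)
z20 rect ((516.0433959960938, 239.5764923095703), (24.328662872314453, 61.682559967041016), 13.220355987548828)
5.3 [513.75632213 238.33436376 120.82501901] [-1.79996709e+02 -5.63736734e-02  1.34048498e+01] [587.4 256.5 290.3]
```

View pics/w3c.png

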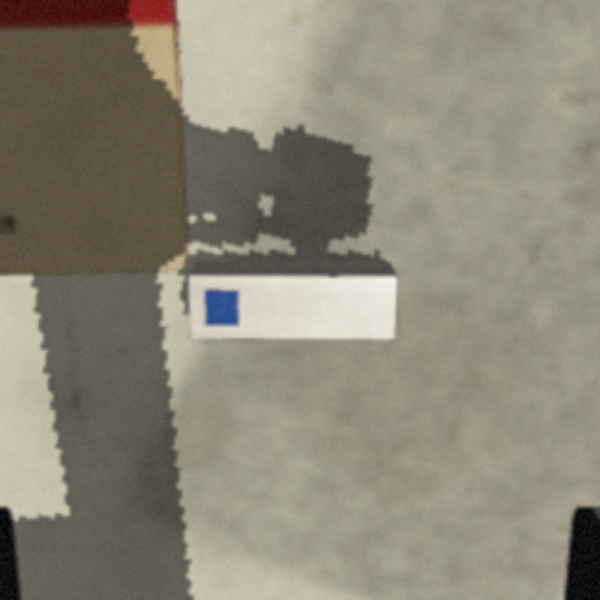

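```bash
python3 - <<'E'
from h import *
s=snapshot("wrist")
for p in((279.6,214.6),(365,214.6),(365,241.7),(279.6,241.7),(322.3,228.15)): print(at(s,p,20).round(1))
E
```

```text
[516.7 270.5  20. ]
[530.6 212.   20. ]
[511.3 206.7  20. ]
[497.1 266.5  20. ]
[514. 239.  20.]
```

>>> {"op": "send_rows", "data": {"steps": [[[0,0,0],[0,0,0.18]],[[0,0,-0.2],[0,0,0.36]],[[0,0,-0.5],[0,0,0.54]],[[0,0,-0.8],[0,0,0.72]],[[0,0,-1.1],[0,0,0.9]],[[0,0,-1.4],[0,0,1.08]],[[0,0,-1.7],[0,0,1.26]],[[0,0,-1.9],[0,0,1.44]],[[0,0.02,-2],[0,0,1.57]],[[0,0.02,-2],[0,0,1.57]]]}}

```text
time: 6.6
tool_pos: [513.1, 239.1, 59.9]
tcp_rot: [-180.0, 0.0, 103.2]
ft_force: [-0.6, 0.7, -0.0]
finger_gap: 85.4
grip_force: 0.0
```

```bash
python3 - <<'E'
from h import *
q=sense();print(q["time"],q["tool_pos"],q["tcp_rot"])
E
```

```text
6.6 [513.10447278 239.11903031  59.90485936] [-1.79966499e+02  4.40996510e-03  1.03222533e+02]
```

Descend to z≈12 and close.

>>> {"op": "send_rows", "data": {"steps": [[[0.03,0,-0.7],[0,0,0]],[[0.03,0,-1.3],[0,0,0]],[[0.03,0,-1.6],[0,0,0]],[[0.03,0,-1.6],[0,0,0]],[[0.03,0,-1.6],[0,0,0]]]}}

```text
time: 7.22
tool_pos: [514.7, 239.4, 12.8]
tcp_rot: [180.0, -0.0, 103.2]
ft_force: [-0.6, -0.1, 1.2]
finger_gap: 85.2
grip_force: 0.0
```

>>> {"op": "send_rows", "data": {"steps": [[[0,0,0],[0,0,0]],[[0,0,0],[0,0,0]],[[0,0,0],[0,0,0]],[[0,0,0],[0,0,0]],[[0,0,0],[0,0,0]],[[0,0,0],[0,0,0]],[[0,0,0],[0,0,0]],[[0,0,0],[0,0,0]]], "fingers": 1, "squeeze": 60}}

```text
time: 8.22
tool_pos: [514.2, 239.3, 12.2]
tcp_rot: [180.0, -0.0, 103.2]
ft_force: [-1.1, -0.3, 0.7]
finger_gap: 0.2
grip_force: 0.0
```

>>> {"op": "send_rows", "data": {"steps": [[[0,0,1],[0,0,0]],[[0,0,2.5],[0,0,0]],[[0,0,3.6],[0,0,0]],[[0,0,3.6],[0,0,0]],[[0,0,3.6],[0,0,0]]], "fingers": 0}}

```text
time: 8.85
tool_pos: [513.9, 239.1, 119.5]
tcp_rot: [-180.0, 0.0, 103.2]
ft_force: [-0.8, -0.8, -0.3]
finger_gap: 85.0
grip_force: 0.0
```

```bash
python3 - <<'E'
from h import *
s=snapshot("wrist"); save(s,"w4.png")
pin("sample","wrist",s,0)
r=finder.trace("sample","wrist")[0]; m=r["mask"].astype(np.uint8); print(r["confidence"])
pts=np.argwhere(m)[:, ::-1]; W=np.array([at(s,p,20)[:2] for p in pts]).astype(np.float32)
print("z20 rect",cv2.minAreaRect(W)); 
q=sense();print(q["time"],q["tool_pos"],q["tcp_rot"])
E
```

```text
sample wrist 0.64 [322. 224.] [513.3 239.3   0. ]
0.87
z20 rect ((514.0238647460938, 241.1815185546875), (20.58456802368164, 65.3614730834961), 13.899942398071289)
9.0 [513.12728567 238.85347983 118.43199773] [-1.79838100e+02  1.85296132e-02  1.03178774e+02]
```

View pics/w4.png

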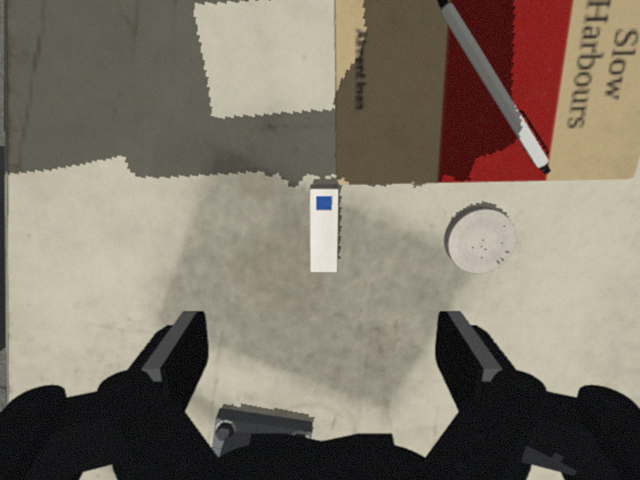

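```bash
python3 - <<'E'
from h import *
im=[]
for c,b in(("top",(100,140,100,60)),("scene",(215,180,80,80))):
    s=snapshot(c)
    for r in finder.find_in("sample",c)+finder.pinpoint("sample",c):
        p=np.array(r.get("at",[0,0]))*[640,480]
        if "box" in r: bb=np.array(r["box"])*[640,480,640,480]; p=bb[:2]+bb[2:]/2; print("box",bb.round(0),end=" ")
        print(c,round(r["confidence"],2),p.round(0),at(s,p,0).round(0))
t=cv2.imread("pics/top.png"); sc=cv2.imread("pics/scene.png")
a=cv2.resize(t[120:280,80:280],(750,600),interpolation=cv2.INTER_CUBIC)[:,:500]
a=np.hstack([cv2.resize(t[120:270,90:240],(400,400),interpolation=3),cv2.resize(sc[170:270,200:300],(400,400),interpolation=3)])
cv2.imwrite("pics/c.png",a)
E
```

```text
box [205. 238.  18.  11.] top 0.76 [214. 243.] [518. 232.   0.]
box [296. 237.  15.  12.] top 0.2 [303. 243.] [518.  15.   0.]
top 0.51 [212. 248.] [505. 238.   0.]
box [272. 246.  89.  65.] scene 0.71 [317. 278.] [532. -12.   0.]
scene 0.83 [231. 249.] [517. 233.   0.]
scene 0.35 [299. 253.] [597.  90.   0.]
scene 0.18 [486. 371.] [ 470. -387.    0.]
```

View pics/c.png

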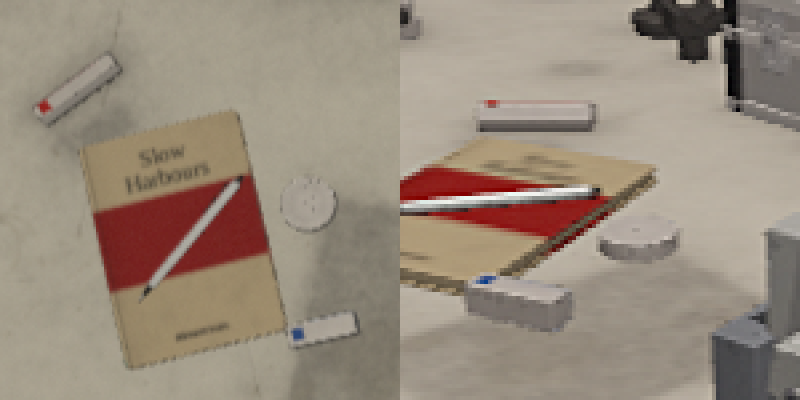

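>>> {"op": "send_rows", "data": {"steps": [[[0.02,0,-1.5],[0,0,0]],[[0.02,0,-3],[0,0,0]],[[0.02,0,-3.7],[0,0,0]],[[0.02,0,-3.7],[0,0,0]],[[0.02,0,-3.7],[0,0,0]]], "fingers": 0.5}}

```text
time: 9.93
tool_pos: [515.8, 239.6, 10.5]
tcp_rot: [179.9, -0.0, 103.2]
ft_force: [0.1, -0.3, 0.1]
finger_gap: 42.7
grip_force: 0.0
```

>>> {"op": "send_rows", "data": {"steps": [[[0,0,0],[0,0,0]],[[0,0,0],[0,0,0]],[[0,0,0],[0,0,0]],[[0,0,0],[0,0,0]]], "fingers": 1}}

```text
time: 10.42
tool_pos: [514.9, 239.3, 9.4]
tcp_rot: [180.0, -0.0, 103.2]
ft_force: [0.8, 0.6, -0.2]
finger_gap: 0.1
grip_force: 0.0
```

>>> {"op": "send_rows", "data": {"steps": [[[0,0,0],[0,0,0]],[[0,0,0],[0,0,0]],[[0,0,0],[0,0,0]],[[0,0,-0.15],[0,0,0]],[[0,0,-0.15],[0,0,0]]], "fingers": 0.5}}

```text
time: 11.05
tool_pos: [514.3, 239.0, 4.0]
tcp_rot: [-179.9, 0.0, 103.2]
ft_force: [0.2, 0.2, -1.1]
finger_gap: 42.5
grip_force: 0.0
```

>>> {"op": "send_rows", "data": {"steps": [[[0,0,0],[0,0,0]],[[0,0,0],[0,0,0]],[[0,0,0],[0,0,0]],[[0,0,0],[0,0,0]]], "fingers": 1}}

```text
time: 11.55
tool_pos: [514.9, 239.3, 4.7]
tcp_rot: [180.0, -0.0, 103.2]
ft_force: [0.3, -0.4, 0.9]
finger_gap: 0.3
grip_force: 0.0
```

```bash
python3 - <<'E'
from h import *
s=snapshot("wrist"); save(s,"w5.png")
E
```

```text
(no output)
```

View pics/w5.png

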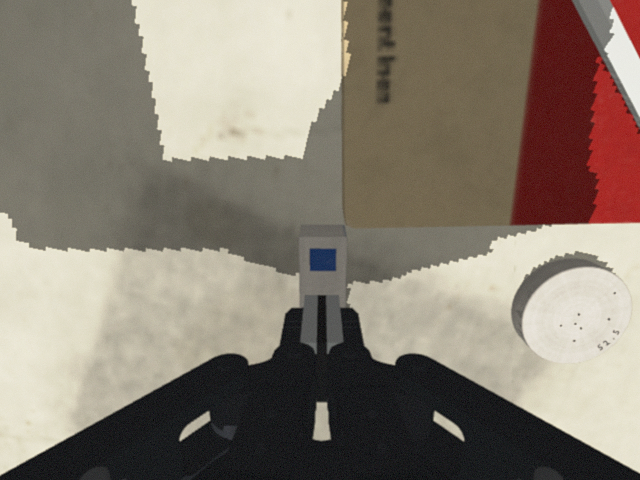

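```bash
python3 - <<'E'
from h import *
s=snapshot("wrist")
q=sense(); T=q["tool_pos"]; print(T,proj(s,T),proj(s,T+[0,0,15]),proj(s,T+[0,0,8]))
# sample edges at row ~ 270 : width
for z in (0,10,20): print(z, at(s,(299,285),z).round(1),at(s,(346,285),z).round(1),at(s,(300,237),z).round(1),at(s,(302,225),0).round(1))
t=cv2.imread("pics/top.png"); s2=snapshot("top")
h=cv2.cvtColor(t[135:170,95:140],cv2.COLOR_BGR2HSV); m=((h[...,2]>195)&(h[...,1]<25)).astype(np.uint8)
g=cv2.cvtColor(t,cv2.COLOR_BGR2GRAY)
cv2.imwrite("pics/red.png",cv2.resize(t[130:175,90:145],(660,540),interpolation=3))
print([at(s2,p,10).round(0)[:2] for p in ((103,160),(134,143))])
print(finder.trace("sample","wrist")[0]["confidence"], [ (l,[round(r["confidence"],2) for r in finder.find_in(l,"wrist")]) for l in("sample","test_disc","calliper","weight")])
E
```

```text
[514.83183373 239.23440399   4.71976764] [322.9112709  290.80434172] [323.03451883 305.42672301] [322.97451672 298.30795292]
0 [503.5 237.5   0. ] [525.4 242.6   0. ] [498.8 261.1   0. ] [498.5 266.9   0. ]
10 [503.1 241.9  10. ] [523.8 246.8  10. ] [498.7 264.2  10. ] [498.5 266.9   0. ]
20 [502.7 246.4  20. ] [522.1 250.9  20. ] [498.6 267.3  20. ] [498.5 266.9   0. ]
[array([722., 507.]), array([764., 432.])]
0.67 [('sample', [0.7]), ('test_disc', [0.9]), ('calliper', []), ('weight', [])]
```

>>> {"op": "send_rows", "data": {"steps": [[[0,0,0.5],[0,0,0]],[[0,0,1.5],[0,0,0]],[[0,0,3],[0,0,0]],[[0,0,4],[0,0,0]]], "fingers": 0.5}}

```text
time: 12.45
tool_pos: [515.9, 239.7, 128.4]
tcp_rot: [179.8, -0.0, 103.2]
ft_force: [0.3, 0.1, -0.2]
finger_gap: 42.8
grip_force: 0.0
```

```bash
python3 - <<'E'
from h import *
S={}
for c in("top","scene"):
    s=S[c]=snapshot(c)
    for l in("sample","test_disc"):
      for r in finder.find_in(l,c)+finder.pinpoint(l,c):
        p=np.array(r.get("at",[0,0]))*[640,480]
        if "box" in r: bb=np.array(r["box"])*[640,480,640,480]; p=bb[:2]+bb[2:]/2; print("box",bb.round(0),end=" ")
        print(l,c,round(r["confidence"],2),p.round(0),at(s,p,0).round(0))
t=cv2.cvtColor(S["top"]["img"],4); sc=cv2.cvtColor(S["scene"]["img"],4)
a=np.vstack([cv2.resize(t[180:345,370:640],(490,300),interpolation=3),cv2.resize(sc[270:450,340:634],(490,300),interpolation=3)])
b=np.vstack([cv2.resize(t[120:270,90:245],(310,300),interpolation=3),cv2.resize(sc[130:285,150:310],(310,300),interpolation=3)])
cv2.imwrite("pics/m.png",np.hstack([a,b]))
E
```

```text
box [204. 238.  17.  12.] sample top 0.58 [213. 244.] [516. 235.   0.]
sample top 0.76 [210. 247.] [509. 242.   0.]
box [196. 188.  21.  21.] test_disc top 0.72 [206. 199.] [627. 254.   0.]
box [303. 236.  24.  20.] test_disc top 0.63 [315. 247.] [509. -14.   0.]
test_disc top 0.69 [207. 196.] [634. 251.   0.]
test_disc top 0.66 [301. 243.] [517.  22.   0.]
test_disc top 0.64 [299. 247.] [507.  26.   0.]
box [216. 237.  30.  18.] sample scene 0.52 [230. 246.] [526. 244.  -0.]
box [248. 226.  24.  13.] test_disc scene 0.44 [260. 232.] [627. 246.   0.]
test_disc scene 0.46 [262. 229.] [646. 258.  -0.]
test_disc scene 0.46 [487. 376.] [ 460. -392.    0.]
```

View pics/m.png

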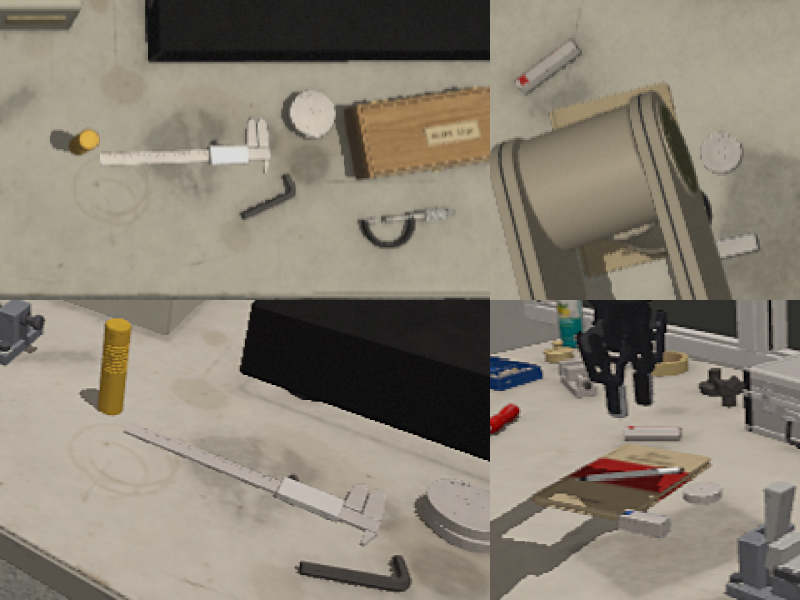

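```bash
python3 - <<'E'
from h import *
s=snapshot("scene"); q=sense(); T=q["tool_pos"]; print(T)
for dz in(0,10,20,30): print(dz,proj(s,T+[0,0,dz]).round(1))
w=snapshot("wrist")
R=np.array([[np.cos(np.radians(103.2)),np.sin(np.radians(103.2)),0]])[0]
for dz in(0,10,20,30): print(dz,proj(w,T+[0,0,dz]).round(1),proj(w,T+R*11+[0,0,dz]).round(1))
i=cv2.cvtColor(w["img"],cv2.COLOR_RGB2GRAY)
for c in (230,250,270,280,290,300): print(c,[int(v) for v in i[280:345:4,c]])
sc=cv2.cvtColor(s["img"],cv2.COLOR_RGB2GRAY); print(sc[150:215:3,200:250:3])
E
```

```text
[514.21191361 239.01522906 123.65531938]
0 [223.4 198.9]
10 [223.  194.6]
20 [222.6 190.4]
30 [222.1 186. ]
0 [323.  290.8] [323.  268.9]
10 [323.1 300.3] [323.1 277.4]
20 [323.1 310.9] [323.1 286.8]
30 [323.2 322.8] [323.2 297.5]
230 [160, 157, 157, 156, 157, 151, 147, 149, 128, 17, 17, 23, 20, 21, 20, 45, 71]
250 [153, 155, 151, 154, 150, 74, 75, 78, 75, 77, 74, 78, 68, 38, 9, 17, 15]
270 [148, 147, 148, 150, 154, 154, 144, 150, 154, 154, 158, 155, 148, 151, 151, 154, 162]
280 [151, 149, 144, 141, 143, 149, 152, 154, 154, 157, 157, 153, 156, 147, 151, 155, 152]
290 [151, 148, 147, 140, 146, 153, 153, 146, 151, 150, 148, 155, 162, 159, 156, 150, 151]
300 [144, 141, 145, 143, 143, 145, 144, 142, 148, 145, 151, 152, 157, 151, 152, 151, 156]
[[ 42  24  22  27  22  24  26  22  24  22  26  23  38  15 129 126 128]
 [ 46  28  22  41  24  25  30  24  22  22  27  31  27  14 128 127 128]
 [ 53  24  23  23  12  17  37  28  26  25  23  11  27   6 131 138 125]
 [ 23  25  27  19  71 127  33  26  21 144  25  22  31  88 102  92  78]
 [ 24  22  23  27  14  27  30  37  21  22  23  21  11  97 152 139 
[... 512 characters left out ...]
173 167  20  25 113 155 174 180 179 177 164 155 151 151 153]
 [177 178 177 181  77  44 110 152 172 169 170 170 165 164 162 164 165]
 [178 175 175 177 179 179 176 177 175 172 175 175 173 172 172 171 173]
 [174 174 173 174 173 172 173 134 135 160 159 159 157 158 160 163 168]
 [174 174 172 172 174 173 166 169 169 167 167 164 167 169 167 170 121]
 [174 173 174 170 168 164 159  89  91  92  91  92  92  93  93  93 124]
 [176 174 175 173 170 164 153 146 158 162 159 162 157 160 163 164 165]
 [173 173 170 167 169 147 151 155 157 157 158 158 156 157 162 170 171]
 [174 173 181 157 151 156 158 149 133 150 140 131 125 137 153 156 155]
 [182 118  55  58  57  69  92 133 162 143 129 131 128 142 159 157 156]]
```

>>> {"op": "send_rows", "data": {"steps": [[[0.02,0,-1.5],[0,0,0]],[[0.02,0,-3],[0,0,0]],[[0.02,0,-4.1],[0,0,0]],[[0.02,0,-4.5],[0,0,0]],[[0.02,0,-4.6],[0,0,0]],[[0.02,0,-4.6],[0,0,0]]], "fingers": 0.5}}

```text
time: 13.8
tool_pos: [516.6, 239.6, -11.9]
tcp_rot: [179.9, -0.0, 103.2]
ft_force: [0.5, 0.6, 0.9]
finger_gap: 42.7
grip_force: 0.0
```

>>> {"op": "send_rows", "data": {"steps": [[[0,0,0],[0,0,0]],[[0,0,0],[0,0,0]],[[0,0,0],[0,0,0]],[[0,0,0],[0,0,0]]], "fingers": 1}}

```text
time: 14.3
tool_pos: [516.8, 239.7, -11.5]
tcp_rot: [179.8, -0.0, 103.2]
ft_force: [-0.7, -0.4, 6.7]
finger_gap: 17.7
grip_force: 58.9
```

>>> {"op": "send_rows", "data": {"steps": [[[0,0,0],[0,0,0]],[[0,0,0],[0,0,0]],[[0,0,-0.1],[0,0,0]],[[0,0,-0.2],[0,0,0]],[[0,0,-0.2],[0,0,0]]], "fingers": 0.5}}

```text
time: 14.92
tool_pos: [514.9, 239.0, -20.0]
tcp_rot: [-179.9, 0.0, 103.2]
ft_force: [-0.3, 0.0, 0.1]
finger_gap: 43.3
grip_force: 0.0
```

>>> {"op": "send_rows", "data": {"steps": [[[0,0,0],[0,0,0]],[[0,0,0],[0,0,0]],[[0,0,0],[0,0,0]],[[0,0,0],[0,0,0]]], "fingers": 1}}

```text
time: 15.42
tool_pos: [515.7, 239.3, -19.0]
tcp_rot: [180.0, -0.0, 103.2]
ft_force: [0.0, -1.2, 2.5]
finger_gap: 18.3
grip_force: 60.4
```

```bash
python3 - <<'E'
from h import *
q=sense(); print(q["time"],q["tool_pos"],q["finger_gap"],q["joint_pos"].round(2))
w=snapshot("wrist"); save(w,"w6.png")
cv2.imwrite("pics/w6c.png",cv2.resize(cv2.imread("pics/w6.png")[180:400,180:460],(764,600)))
E
```

```text
15.425 [515.70404899 239.34994624 -19.02262861] 18.262749584467933 [ 19.73  15.4  101.06   0.    63.5    6.55]
```

View pics/w6c.png

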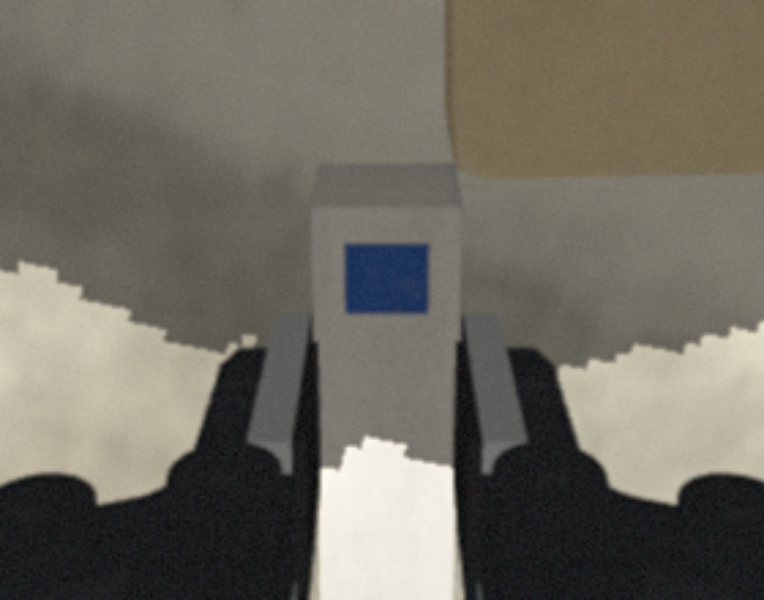

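>>> {"op": "send_rows", "data": {"steps": [[[0,0,0],[0,0,0]],[[0,0,0.13],[0,0,0]],[[0,0,0.13],[0,0,0]]], "fingers": 0.6}}

```text
time: 15.85
tool_pos: [515.6, 239.3, -15.1]
tcp_rot: [180.0, -0.0, 103.2]
ft_force: [-0.1, 1.1, 0.2]
finger_gap: 34.5
grip_force: 0.0
```

>>> {"op": "send_rows", "data": {"steps": [[[0,0,0],[0,0,0]],[[0,0,0],[0,0,0]],[[0,0,0],[0,0,0]],[[0,0,0.3],[0,0,0]],[[0,0,1.5],[0,0,0]],[[0,0,3],[0,0,0]],[[0,0,4.5],[0,0,0]],[[0,0,5.5],[0,0,0]],[[0,0,5.5],[0,0,0]]], "fingers": 1, "squeeze": 70}}

```text
time: 16.98
tool_pos: [517.2, 239.9, 152.7]
tcp_rot: [179.7, -0.0, 103.2]
ft_force: [-0.0, 0.5, -2.7]
finger_gap: 17.5
grip_force: 68.9
```

>>> {"op": "send_rows", "data": {"steps": [[[0,-1,0.1],[0,0,0.15]],[[0,-2.5,0.1],[0,0,0.3]],[[0,-4,0.1],[0,0,0.46]],[[0,-5.5,0.1],[0,0,0.62]],[[0,-7,0.1],[0,0,0.78]],[[-0.1,-8.4,0.1],[0,0,0.94]],[[-0.1,-9.2,0.1],[0,0,1.1]],[[-0.1,-9.55,0.1],[0,0,1.26]],[[-0.1,-9.55,0.1],[0,0,1.385]],[[-0.1,-9.55,0.1],[0,0,1.385]]]}}

```text
time: 18.23
tool_pos: [511.1, -47.2, 150.4]
tcp_rot: [180.0, -0.2, -177.5]
ft_force: [0.9, 0.9, -2.5]
finger_gap: 17.6
grip_force: 68.9
```

```bash
python3 - <<'E'
from h import *
q=sense(); print(q["time"],q["tool_pos"],q["tcp_rot"],q["finger_gap"])
s=snapshot("wrist"); save(s,"w7.png"); np.savez("w7.npz",K=s["K"],pose=s["pose"])
for l,z in(("seat",36),("stop_post",52),("slot",66),("wedge_head",122)): pin(l,"wrist",s,z)
r=finder.trace("wedge_clamp","wrist")
if r:
  m=r[0]["mask"].astype(np.uint8); print(r[0]["confidence"],np.array(r[0]["box"])*[640,480,640,480])
r=finder.trace("sample","wrist")
if r: print(r[0]["confidence"],np.array(r[0]["box"])*[640,480,640,480])
s1=cv2.imread("pics/w1.png")
E
```

```text
18.225 [511.10109931 -47.2027137  150.37827208] [ 179.951925     -0.18774723 -177.53846502] 17.62965009897374
seat wrist 0.69 [317. 225.] [510.3 -49.4  36. ]
slot wrist 0.77 [426. 238.] [507.9  24.4  66. ]
wedge_head wrist 0.61 [430. 266.] [507.5  11.8 122. ]
0.7 [292.096 238.896  56.512 157.392]
```

```bash
python3 - <<'E'
from h import *
d=np.load("w7.npz"); s={"K":d["K"],"pose":d["pose"]}
im=cv2.imread("pics/w7.png"); g=cv2.cvtColor(im,6)
c=np.array([510.5,-49.]);print("proj",[(k,proj(s,p).round(0)) for k,p in (("base-x-y",(468.5,-125,14)),("base-x+y",(468.5,49,14)),("base+x+y",(552.5,49,14)),("base+x-y",(552.5,-125,14)))])
# sample edges of base: bench (bright) -> base (dark) scanning down each column
for col in range(220,480,20):
    print(col,[int(v) for v in g[120:230:4,col]])
print("rows (ends)")
for row in (170,185,200,215,230): print(row,[int(v) for v in g[row,190:260:4]],"|",[int(v) for v in g[row,420:500:4]])
E
```

```text
proj [('base-x-y', array([221., 161.])), ('base-x+y', array([447., 171.])), ('base+x+y', array([433., 272.])), ('base+x-y', array([224., 264.]))]
220 [194, 197, 196, 197, 200, 195, 191, 192, 197, 195, 191, 187, 187, 191, 185, 185, 182, 177, 167, 163, 157, 158, 156, 163, 160, 166, 72, 88]
240 [189, 188, 192, 194, 196, 190, 196, 194, 195, 190, 188, 93, 199, 85, 89, 87, 87, 92, 135, 110, 56, 50, 128, 124, 129, 125, 124, 120]
260 [189, 195, 198, 196, 195, 188, 180, 182, 178, 170, 168, 73, 143, 138, 134, 135, 132, 131, 133, 106, 56, 56, 87, 93, 99, 99, 111, 112]
280 [195, 187, 183, 178, 176, 167, 167, 155, 161, 155, 159, 72, 134, 126, 130, 133, 133, 126, 130, 129, 131, 120, 122, 124, 76, 60, 68, 92]
300 [168, 166, 165, 156, 152, 166, 169, 166, 165, 167, 170, 64, 133, 131, 132, 127, 126, 87, 154, 203, 203, 199, 201, 196, 198, 113, 81, 91]
320 [158, 154, 153, 151, 153, 156, 161, 164, 167, 174, 179, 74, 132, 131, 132, 130, 122, 82, 166, 189, 188, 191, 185, 183, 186, 180, 180, 181]
340 [152, 151, 149, 148, 157, 165, 174, 183, 180, 185, 194, 69, 129, 122, 128, 60, 116, 130, 129, 84, 195, 197, 
[... 1020 characters left out ...]
196, 198, 195, 191, 191, 190, 187, 175, 167, 159, 87, 87, 84, 90, 142, 134, 136] | [61, 60, 52, 48, 50, 48, 51, 54, 51, 95, 96, 100, 98, 99, 101, 93, 198, 196, 195, 191]
200 [184, 178, 180, 172, 169, 164, 161, 159, 158, 154, 159, 92, 55, 59, 58, 56, 60, 60] | [72, 68, 61, 65, 60, 58, 58, 63, 62, 60, 61, 85, 96, 98, 97, 193, 194, 190, 194, 196]
215 [172, 163, 164, 154, 150, 162, 161, 161, 158, 95, 130, 127, 128, 128, 129, 128, 128, 127] | [79, 81, 76, 65, 61, 56, 63, 58, 64, 65, 63, 95, 90, 192, 185, 187, 190, 189, 186, 183]
230 [156, 165, 69, 78, 59, 48, 73, 76, 70, 73, 129, 125, 124, 123, 125, 119, 126, 123] | [77, 80, 79, 77, 80, 76, 62, 61, 60, 63, 69, 92, 93, 95, 93, 100, 95, 94, 91, 86]
```

```bash
python3 - <<'E'
from h import *
d=np.load("w7.npz"); s={"K":d["K"],"pose":d["pose"]}
g=cv2.cvtColor(cv2.imread("pics/w7.png"),6)
print("cols 280..440 step2")
for row in (180,184,190,196,202,208,214): print(row,[int(v) for v in g[row,280:440:2]])
for col in (260,290,320,350,380,420): print(col,[int(v) for v in g[160:172,col]], [at(s,(col,r),14).round(1)[:2] for r in (166,)])
E
```

```text
cols 280..440 step2
180 [133, 133, 126, 131, 135, 130, 133, 133, 129, 126, 127, 126, 130, 126, 126, 125, 128, 128, 123, 125, 130, 128, 125, 125, 123, 124, 120, 91, 63, 60, 60, 60, 59, 61, 60, 61, 57, 65, 64, 56, 62, 62, 62, 66, 60, 59, 61, 60, 62, 60, 59, 62, 59, 90, 126, 131, 128, 121, 123, 126, 124, 128, 118, 72, 56, 58, 57, 57, 60, 57, 54, 55, 51, 56, 54, 47, 52, 49, 45, 43]
184 [133, 131, 134, 130, 126, 130, 134, 135, 134, 131, 126, 131, 126, 123, 125, 126, 124, 126, 125, 128, 122, 125, 126, 119, 119, 124, 118, 85, 114, 111, 116, 112, 65, 32, 34, 35, 34, 39, 36, 40, 35, 33, 39, 31, 32, 38, 39, 32, 40, 45, 38, 38, 39, 40, 91, 66, 75, 94, 122, 125, 122, 122, 110, 56, 66, 65, 70, 60, 62, 62, 63, 62, 58, 50, 49, 52, 49, 48, 55, 51]
190 [131, 132, 130, 132, 130, 132, 124, 88, 82, 84, 78, 75, 78, 75, 77, 83, 82, 81, 84, 86, 84, 84, 86, 87, 87, 85, 87, 89, 130, 131, 131, 122, 64, 80, 78, 127, 205, 194, 185, 84, 85, 82, 82, 77, 72, 79, 76, 76, 144, 192, 190, 171, 72, 80, 67, 59, 59, 119, 123, 125, 123, 120, 99, 62, 63, 66, 67, 64, 64, 66, 67, 84, 89, 55, 60, 58, 58, 50, 56, 54]
196 [129,
[... 1300 characters left out ...]
5, 90, 94, 87, 94, 95, 93, 89, 92, 88, 89, 80, 64, 131, 189, 186, 187, 185, 181, 177, 178, 180, 185, 179, 194, 199, 194, 102, 84, 83, 76, 79, 73, 76, 72, 71, 56, 61, 58, 63, 67]
260 [168, 171, 157, 126, 73, 78, 118, 136, 143, 135, 136, 133] [array([470.9, -94.9])]
290 [155, 157, 152, 125, 73, 84, 123, 138, 133, 131, 132, 133] [array([470. , -71.9])]
320 [179, 183, 171, 124, 74, 95, 120, 129, 132, 133, 127, 128] [array([469. , -48.9])]
350 [192, 194, 178, 110, 69, 103, 122, 125, 124, 124, 123, 126] [array([468. , -25.9])]
380 [198, 199, 183, 97, 62, 109, 121, 120, 122, 123, 120, 122] [array([467. ,  -2.8])]
420 [189, 181, 141, 78, 78, 114, 120, 126, 127, 122, 122, 121] [array([465.7,  27.9])]
```

```bash
python3 - <<'E'
from h import *
d=np.load("w7.npz"); s={"K":d["K"],"pose":d["pose"]}
th=np.radians(2.6); u=np.array([np.cos(th),np.sin(th)]); v=np.array([-u[1],u[0]])
for n,px,z in(("base x-42",(320,165.2),14),("seat y-17",(293,205),36),("seat y-17",(293,214),36),("seat x-25",(315,194),36),("chamf lo y13",(333.5,208),43),("chamf hi",(339,208),46),("gib y20 z46",(344,188),46),("gib x",(370,186.5),46),("gib y52",(388,188),46)):
    p=at(s,px,z)[:2]; print(n,p.round(1),(p@u).round(1),(p@v).round(1))
print("cand",np.array([510.5,-49])@u,np.array([510.5,-49])@v, "tcp",np.array([511.1,-47.2])@u,np.array([511.1,-47.2])@v)
# held sample outline: columns at rows below
g=cv2.cvtColor(cv2.imread("pics/w7.png"),6)
for r in (236,240,244,260,280,290): print(r,[int(x) for x in g[r,280:366:2]])
E
```

```text
base x-42 [468.4 -48.9] 465.7 -70.1
seat y-17 [495.6 -67.6] 492.0 -90.0
seat y-17 [502.4 -67.4] 498.8 -90.1
seat x-25 [486.8 -51.7] 483.9 -73.8
chamf lo y13 [495. -38.] 492.8 -60.5
chamf hi [494.2 -34.3] 492.2 -56.6
gib y20 z46 [479.8 -31.6] 477.9 -53.3
gib x [478.  -13.5] 476.9 -35.2
gib y52 [478.5  -0.8] 478.0 -22.5
cand 507.7516894598264 -72.10736335972908 tcp 508.43272518033353 -70.33643412698335
236 [68, 121, 125, 126, 123, 124, 126, 186, 185, 172, 157, 156, 155, 155, 158, 153, 157, 153, 152, 155, 150, 153, 156, 153, 153, 155, 149, 137, 135, 125, 88, 147, 156, 165, 85, 93, 98, 95, 93, 94, 89, 91, 86]
240 [64, 124, 121, 124, 121, 124, 124, 176, 169, 89, 87, 91, 89, 90, 87, 91, 86, 83, 93, 85, 90, 88, 90, 90, 92, 86, 90, 92, 86, 87, 88, 85, 84, 81, 90, 91, 90, 90, 90, 91, 91, 91, 89]
244 [118, 127, 126, 124, 124, 124, 119, 166, 131, 87, 91, 93, 91, 91, 87, 93, 95, 91, 88, 92, 92, 89, 90, 89, 91, 87, 92, 92, 91, 85, 91, 90, 95, 84, 88, 91, 91, 94, 94, 91, 87, 90, 93]
260 [125, 123, 120, 124, 123, 122, 123, 130, 196, 191, 197, 199, 201, 199, 196, 192, 192, 198, 191, 190, 190, 186, 192, 188, 190, 187, 187, 182, 187, 185, 192, 195, 194, 194, 144, 43, 62, 55, 39, 40, 36, 41, 37]
280 [193, 194, 191, 191, 193, 191, 191, 181, 190, 189, 190, 196, 200, 178, 70, 75, 70, 72, 76, 78, 74, 79, 82, 82, 82, 86, 82, 72, 141, 189, 188, 193, 190, 188, 155, 189, 186, 182, 182, 189, 190, 190, 193]
290 [192, 191, 196, 195, 194, 190, 191, 183, 181, 195, 194, 193, 201, 189, 156, 150, 152, 147, 148, 152, 150, 150, 147, 147, 142, 147, 144, 145, 158, 192, 191, 190, 175, 89, 133, 186, 182, 182, 176, 172, 176, 183, 186]
```

>>> {"op": "send_rows", "data": {"steps": [[[0,1.5,0],[0,0,0]],[[0,3.5,0],[0,0,0]],[[0,5.3,-0.7],[0,0,0]],[[0,6.3,-2],[0,0,0]],[[0,6.3,-3.5],[0,0,0]],[[0,6.3,-4.8],[0,0,0]],[[0,6.3,-5.3],[0,0,0]],[[0,6.3,-5.45],[0,0,0]],[[0,6.3,-5.48],[0,0,0]],[[0,6.3,-5.48],[0,0,0]]]}}

```text
time: 19.82
tool_pos: [513.9, 141.9, -10.1]
tcp_rot: [180.0, 0.2, -177.5]
ft_force: [0.3, 0.1, -2.3]
finger_gap: 17.8
grip_force: 69.1
```

>>> {"op": "send_rows", "data": {"steps": [[[0,0,0],[0,0,0]],[[0,0,0],[0,0,0]],[[0,0,1],[0,0,0]],[[0,0,2],[0,0,-0.17]],[[0,0,2],[0,0,-0.35]],[[0,0,2],[0,0,-0.52]],[[0,0,2],[0,0,-0.7]],[[0,0,2],[0,0,-0.87]],[[0,0,2],[0,0,-1.05]],[[0,0,2],[0,0,-1.22]]], "fingers": 0}}

```text
time: 21.08
tool_pos: [512.7, 141.8, 48.6]
tcp_rot: [180.0, 0.0, 112.3]
ft_force: [-0.6, -0.5, -0.0]
finger_gap: 85.4
grip_force: 0.0
```

>>> {"op": "send_rows", "data": {"steps": [[[0,0,0],[0,0,-0.17]],[[0,0,0],[0,0,-0.35]],[[0,0,0],[0,0,-0.35]],[[0,0,0],[0,0,-0.35]]]}}

```text
time: 21.58
tool_pos: [512.5, 141.7, 48.4]
tcp_rot: [180.0, -0.0, 92.8]
ft_force: [0.2, -0.2, 1.1]
finger_gap: 85.4
grip_force: 0.0
```

```bash
python3 - <<'E'
from h import *
q=sense(); print(q["time"],q["tool_pos"],q["tcp_rot"],q["finger_gap"])
s=snapshot("wrist"); save(s,"w8.png")
pin("sample","wrist",s,0)
r=finder.trace("sample","wrist")
for e in r[:2]:
    m=e["mask"].astype(np.uint8); print(e["confidence"],np.array(e["box"])*[640,480,640,480])
    pts=np.argwhere(m)[:, ::-1]; W=np.array([at(s,p,20)[:2] for p in pts]).astype(np.float32)
    print("z20 rect",cv2.minAreaRect(W))
E
```

```text
21.575 [512.52960212 141.73798375  48.37303564] [ 1.79983259e+02 -3.87286876e-04  9.28140324e+01] 85.43816493986925
sample wrist 0.77 [324. 257.] [513.1 140.8   0. ]
0.78 [266.496 237.888 117.696  46.992]
z20 rect ((513.5641479492188, 146.27078247070312), (61.67500686645508, 25.67751693725586), 1.7738096714019775)
```

>>> {"op": "send_rows", "data": {"steps": [[[0.03,0,-0.8],[0,0,-0.005]],[[0.03,0,-1.6],[0,0,-0.005]],[[0.03,0,-2.1],[0,0,-0.005]],[[0.03,0,-2.31],[0,0,-0.005]],[[0.03,0,-2.31],[0,0,-0.005]],[[0.03,0,-2.31],[0,0,-0.005]]]}}

```text
time: 22.48
tool_pos: [514.2, 141.9, -20.2]
tcp_rot: [179.9, -0.0, 92.3]
ft_force: [-0.3, -0.6, -0.4]
finger_gap: 85.4
grip_force: 0.0
```

>>> {"op": "send_rows", "data": {"steps": [[[0,0,0],[0,0,0]],[[0,0,0],[0,0,0]],[[0,0,0],[0,0,0]],[[0,0,0],[0,0,0]],[[0,0,0.1],[0,0,0]]], "fingers": 1, "squeeze": 60}}

```text
time: 23.1
tool_pos: [513.2, 141.7, -17.9]
tcp_rot: [-180.0, -0.0, 92.3]
ft_force: [-0.5, -0.0, -1.7]
finger_gap: 59.8
grip_force: 65.1
```

```bash
python3 - <<'E'
from h import *
q=sense(); print(q["time"],q["tool_pos"],q["tcp_rot"],q["finger_gap"])
s=snapshot("wrist")
r=finder.trace("sample","wrist")
for e in r[:1]: print(e["confidence"],np.array(e["box"])*[640,480,640,480])
g=cv2.cvtColor(s["img"],cv2.COLOR_RGB2GRAY)
for r in range(236,330,4): print(r,[int(v) for v in g[r,240:410:6]])
print(proj(s,q["tool_pos"]))
E
```

```text
23.1 [513.22203903 141.7344225  -17.94472855] [-1.79996076e+02 -1.00026926e-03  9.22922590e+01] 59.838184582117556
0.84 [241.472 286.896 160.832  71.808]
236 [103, 100, 103, 105, 102, 102, 94, 99, 95, 93, 100, 100, 96, 97, 94, 99, 103, 100, 100, 102, 102, 103, 101, 101, 107, 104, 100, 104, 108]
240 [107, 108, 110, 106, 97, 99, 104, 98, 93, 100, 99, 103, 100, 99, 96, 97, 103, 99, 94, 101, 105, 108, 102, 101, 107, 104, 105, 99, 104]
244 [106, 109, 109, 107, 104, 100, 96, 96, 98, 97, 100, 104, 99, 97, 101, 98, 100, 102, 95, 102, 102, 106, 101, 105, 104, 103, 104, 102, 102]
248 [106, 108, 104, 106, 98, 98, 98, 100, 100, 102, 105, 101, 101, 97, 97, 100, 98, 99, 101, 97, 103, 101, 104, 99, 103, 104, 101, 99, 97]
252 [104, 109, 103, 102, 108, 103, 99, 101, 99, 100, 106, 102, 98, 98, 93, 98, 97, 100, 99, 97, 97, 101, 97, 102, 104, 99, 95, 97, 92]
256 [98, 104, 106, 103, 98, 99, 103, 102, 103, 101, 103, 103, 99, 100, 99, 95, 97, 101, 103, 95, 98, 105, 104, 104, 104, 105, 101, 102, 98]
260 [105, 103, 104, 96, 95, 100, 101, 101, 100, 98, 100, 101, 95, 101, 101, 101, 100, 96, 102, 105, 104, 101,
[... 1856 characters left out ...]
 129, 127, 130, 128, 125, 128, 129, 127, 131, 131, 129, 130, 132, 133, 128, 129, 134, 134, 23]
316 [107, 128, 125, 128, 128, 126, 128, 127, 130, 129, 127, 132, 134, 131, 129, 130, 126, 129, 133, 131, 128, 133, 130, 131, 128, 133, 132, 128, 21]
320 [91, 124, 72, 71, 74, 72, 70, 123, 124, 125, 126, 127, 129, 128, 124, 130, 126, 123, 128, 128, 133, 133, 133, 132, 127, 131, 134, 121, 23]
324 [82, 129, 58, 55, 62, 53, 54, 130, 128, 125, 129, 126, 125, 127, 126, 125, 123, 126, 124, 126, 128, 130, 128, 130, 126, 126, 129, 117, 24]
328 [76, 125, 61, 51, 63, 56, 53, 129, 131, 122, 128, 124, 125, 128, 126, 128, 125, 126, 131, 127, 127, 124, 131, 129, 128, 130, 129, 116, 23]
[323.39001913 290.4667819 ]
```

```bash
python3 - <<'E'
from h import *
s=snapshot("wrist"); q=sense(); print(q["tool_pos"])
for r in(288,306,358.7):print(at(s,(321,r),22.5 if r>300 else 2.5))
g=cv2.cvtColor(s["img"],cv2.COLOR_RGB2GRAY); print([int(v) for v in g[340:376,321]],[int(v) for v in g[280:310,321]])
E
```

```text
[513.18975209 141.7439761  -18.14434394]
[511.81896084 152.17026816   2.5       ]
[511.76149454 154.12496654  22.5       ]
[512.63507231 132.12633186  22.5       ]
[127, 127, 182, 250, 250, 248, 247, 247, 247, 246, 246, 244, 246, 247, 244, 215, 189, 189, 191, 188, 195, 187, 195, 188, 197, 195, 198, 204, 196, 197, 199, 203, 199, 203, 203, 203] [101, 101, 99, 99, 99, 100, 105, 105, 104, 105, 107, 105, 103, 109, 106, 105, 105, 104, 103, 108, 108, 105, 106, 108, 108, 109, 103, 110, 120, 129]
```

>>> {"op": "send_rows", "data": {"steps": [[[0,0,1.5],[0,0,0.005]],[[0,0,3.2],[0,0,0.005]],[[0,-0.5,4.8],[0,0,0.005]],[[0,-2,5.1],[0,0,0.005]],[[-0.06,-4,5.1],[0,0,0.005]],[[-0.06,-5.6,5.1],[0,0,0.005]],[[-0.06,-6.3,5],[0,0,0.005]],[[-0.06,-6.43,4.5],[0,0,0.005]],[[-0.06,-6.43,3.5],[0,0,0.005]],[[-0.06,-6.43,3.2],[0,0,0.005]]]}}

```text
time: 24.5
tool_pos: [509.2, -49.9, 74.7]
tcp_rot: [-179.7, -0.1, 92.6]
ft_force: [0.7, 1.1, -1.5]
finger_gap: 59.8
grip_force: 66.5
```

```bash
python3 - <<'E'
from h import *
q=sense(); print(q["time"],q["tool_pos"],q["tcp_rot"],q["finger_gap"],q["ft_force"])
s=snapshot("wrist")
g=cv2.cvtColor(s["img"],cv2.COLOR_RGB2GRAY)
for c in (270,290,310,330,350,370):print(c,[int(v) for v in g[200:320:3,c]])
z=lambda p,zz: proj(s,p+[zz]).round(0)
o=np.array([510.8,-50.3]); th=np.radians(2.6); u=np.array([np.cos(th),np.sin(th)]); v=np.array([-u[1],u[0]])
print("jaw chamf hi y16",proj(s,np.r_[o+16*v,46]),"y46 step",proj(s,np.r_[o+46*v,46]), "gib y20",proj(s,np.r_[o+20*v-27*u,46]))
E
```

```text
24.5 [509.20890475 -49.94687793  74.71467615] [-1.79717705e+02 -8.86683402e-02  9.26096314e+01] 59.80033815580368 [ 0.66519321  1.05398109 -1.51492187]
270 [39, 40, 39, 40, 42, 44, 97, 94, 86, 41, 46, 60, 83, 138, 139, 140, 139, 134, 138, 133, 137, 137, 134, 135, 136, 134, 134, 137, 136, 94, 83, 78, 84, 80, 78, 84, 94, 102, 95, 99]
290 [93, 92, 89, 95, 96, 88, 92, 88, 93, 95, 92, 92, 95, 91, 78, 96, 96, 152, 229, 225, 228, 225, 223, 223, 225, 227, 220, 225, 223, 116, 84, 84, 78, 80, 77, 82, 94, 100, 94, 98]
310 [96, 90, 93, 93, 95, 90, 93, 95, 91, 94, 91, 92, 98, 93, 77, 94, 93, 232, 227, 221, 223, 223, 223, 222, 222, 222, 220, 219, 219, 113, 78, 81, 75, 78, 79, 82, 91, 96, 102, 96]
330 [95, 90, 91, 90, 94, 94, 94, 94, 94, 93, 92, 97, 92, 89, 81, 95, 92, 217, 220, 218, 221, 219, 221, 219, 219, 222, 114, 89, 80, 81, 79, 83, 79, 80, 78, 77, 93, 98, 97, 97]
350 [95, 93, 93, 93, 92, 90, 92, 95, 92, 99, 95, 96, 98, 91, 82, 96, 91, 156, 216, 208, 213, 211, 216, 217, 218, 220, 211, 216, 208, 116, 86, 85, 77, 77, 86, 82, 95, 103, 102, 103]
370 [32, 31, 30, 37, 30, 35, 38, 33, 35, 36, 39, 62, 67, 111, 96, 95, 92, 117, 128, 135, 135, 128, 128, 126, 125, 125, 130, 123, 128, 86, 85, 80, 85, 78, 86, 80, 92, 99, 101, 99]
jaw chamf hi y16 [326.47046531 240.48300887] y46 step [326.70906292 183.63443012] gib y20 [274.95193752 233.10560676]
```

>>> {"op": "send_rows", "data": {"steps": [[[0,-0.02,-0.6],[0,0,0]],[[0,-0.02,-1.2],[0,0,0]],[[0,-0.02,-1.5],[0,0,0]],[[0,-0.02,-1.6],[0,0,0]],[[0,-0.02,-1.6],[0,0,0]],[[0,-0.02,-1.6],[0,0,0]]]}}

```text
time: 25.3
tool_pos: [512.1, -51.9, 30.6]
tcp_rot: [179.9, 0.0, 92.6]
ft_force: [-0.1, -0.2, -1.9]
finger_gap: 59.8
grip_force: 66.5
```

>>> {"op": "send_rows", "data": {"steps": [[[0,0,-0.1],[0,0,0]],[[0,0,-0.2],[0,0,0]],[[0,0,-0.3],[0,0,0]],[[0,0,-0.36],[0,0,0]],[[0,0,-0.36],[0,0,0]]]}}

```text
time: 25.92
tool_pos: [511.3, -51.7, 18.8]
tcp_rot: [-180.0, -0.0, 92.6]
ft_force: [0.5, 0.2, -2.3]
finger_gap: 59.9
grip_force: 66.6
```

>>> {"op": "send_rows", "data": {"steps": [[[0,0,-0.06],[0,0,0]],[[0,0,-0.11],[0,0,0]],[[0,0,-0.11],[0,0,0]]]}}

```text
time: 26.3
tool_pos: [511.6, -51.8, 16.2]
tcp_rot: [180.0, 0.0, 92.6]
ft_force: [-3.0, 2.0, 3.8]
finger_gap: 60.0
grip_force: 67.2
```

```bash
python3 - <<'E'
from h import *
q=sense(); print(q["time"],q["tool_pos"],q["ft_force"])
s=snapshot("wrist")
g=cv2.cvtColor(s["img"],cv2.COLOR_RGB2GRAY)
for c in (300,322,340):print(c,[int(v) for v in g[230:380:3,c]])
E
```

```text
26.3 [511.6409421  -51.79088833  16.23464495] [-3.04750259  2.02039403  3.79397833]
300 [114, 111, 112, 113, 114, 107, 99, 85, 108, 112, 108, 113, 108, 111, 109, 111, 110, 97, 94, 95, 98, 95, 97, 94, 96, 92, 114, 116, 117, 115, 112, 116, 112, 114, 231, 226, 236, 237, 238, 237, 234, 238, 67, 56, 61, 57, 56, 65, 68, 61]
322 [114, 113, 107, 112, 111, 110, 102, 83, 108, 113, 105, 109, 107, 108, 109, 114, 116, 96, 95, 96, 90, 94, 94, 94, 95, 101, 113, 120, 115, 108, 110, 113, 114, 112, 112, 115, 115, 164, 235, 234, 233, 238, 89, 91, 77, 86, 89, 72, 89, 89]
340 [106, 107, 109, 106, 110, 107, 101, 89, 110, 108, 107, 107, 108, 112, 110, 111, 111, 99, 97, 93, 98, 94, 95, 94, 92, 94, 106, 118, 113, 115, 116, 113, 110, 114, 112, 112, 114, 120, 113, 240, 237, 237, 70, 61, 60, 56, 61, 64, 63, 63]
```

>>> {"op": "send_rows", "data": {"steps": [[[0,0,0],[0,0,0]],[[0,0,0],[0,0,0]],[[0,0,0.3],[0,0,0]],[[0,0,1.5],[0,0,0]],[[0,0,3],[0,0,0]],[[0,0,4.5],[0,0,0]],[[0,0,5.5],[0,0,0]],[[0,0,5.5],[0,0,0]]], "fingers": 0}}

```text
time: 27.35
tool_pos: [513.7, -52.2, 184.9]
tcp_rot: [179.6, 0.1, 92.6]
ft_force: [0.0, -0.3, 0.5]
finger_gap: 85.4
grip_force: 0.0
```

```bash
python3 - <<'E'
from h import *
q=sense(); print(q["time"],q["tool_pos"],q["tcp_rot"],q["finger_gap"])
s=snapshot("wrist"); save(s,"w9.png"); np.savez("w9.npz",K=s["K"],pose=s["pose"])
pin("sample","wrist",s,36); pin("wedge_head","wrist",s,122); pin("seat","wrist",s,36)
r=finder.trace("sample","wrist")
th=np.radians(2.6); u=np.array([np.cos(th),np.sin(th)]); v=np.array([-u[1],u[0]]); o=np.array([510.8,-50.8])
for e in r[:1]:
    m=e["mask"].astype(np.uint8); print(e["confidence"],np.array(e["box"])*[640,480,640,480])
    W=np.array([at(s,p,56)[:2] for p in np.argwhere(m)[:, ::-1]]).astype(np.float32)
    b=cv2.boxPoints(cv2.minAreaRect(W))-o; print(cv2.minAreaRect(W),(b@u).round(1),(b@v).round(1))
r=finder.trace("wedge_head","wrist")
for e in r[:1]: print("wedge",e["confidence"],np.array(e["box"])*[640,480,640,480])
g=cv2.cvtColor(s["img"],cv2.COLOR_RGB2GRAY)
for c in (300,312,324,336):print(c,[int(v) for v in g[100:280:3,c]])
s2=snapshot("scene"); pin("sample","scene",s2,36); pin("knocking_bar","scene",s2,0)
for c in("scene",):
  for e in finder.trace("knocking_bar",c)[:1]: print(np.array(e["box"])*[640,480,640,480])
E
```

```text
27.35 [513.74772989 -52.18789846 184.9254314 ] [1.79619278e+02 9.35694187e-02 9.25805308e+01] 85.41780995756623
sample wrist 0.84 [316. 214.] [508.9 -51.8  36. ]
sample wrist 0.45 [316. 113.] [505.8  28.2  36. ]
wedge_head wrist 0.8 [314. 137.] [505.9  13.9 122. ]
seat wrist 0.75 [318. 213.] [511.2 -50.8  36. ]
0.93 [274.88  200.496  84.672  32.592]
((510.9279479980469, -48.59547424316406), (62.46800994873047, 24.022315979003906), 2.4713571071624756) [-31.  -31.   31.4  31.5] [14.3 -9.7 -9.9 14.1]
wedge 0.59 [294.208 114.72   45.312  45.312]
300 [53, 56, 53, 49, 47, 50, 76, 86, 79, 77, 76, 78, 79, 81, 86, 76, 82, 76, 73, 62, 177, 185, 192, 189, 182, 190, 194, 196, 193, 197, 193, 200, 144, 92, 69, 67, 212, 208, 206, 210, 205, 215, 214, 214, 113, 119, 118, 92, 64, 104, 38, 43, 36, 44, 66, 116, 116, 116, 118, 116]
312 [51, 50, 55, 49, 52, 43, 72, 77, 83, 83, 78, 74, 79, 75, 83, 77, 79, 77, 76, 64, 179, 185, 187, 189, 182, 185, 185, 189, 188, 192, 191, 197, 141, 82, 67, 65, 216, 210, 206, 206, 206, 208, 209, 216, 104, 58, 59, 45, 42, 45, 39, 42, 45, 41, 68, 114, 115, 114, 114, 116]
324 [54, 51, 52, 54, 53, 49, 76, 79, 82, 80, 80, 80, 78, 78, 81, 81, 77, 74, 75, 72, 175, 180, 186, 187, 179, 185, 186, 190, 188, 189, 188, 193, 139, 88, 63, 64, 204, 201, 201, 202, 202, 211, 209, 211, 70, 47, 45, 51, 51, 43, 37, 39, 43, 42, 70, 117, 119, 113, 112, 112]
336 [50, 52, 44, 49, 50, 47, 72, 76, 77, 73, 74, 76, 74, 72, 71, 74, 76, 68, 71, 66, 172, 185, 187, 182, 179, 183, 181, 190, 187, 193, 188, 188, 136, 90, 64, 62, 205, 209, 201, 200, 203, 205, 214, 209, 120, 114, 36, 50, 49, 52, 39, 40, 36, 42, 72, 117, 112, 112, 113, 114]
sample scene 0.93 [330. 271.] [521.5 -54.3  36. ]
sample scene 0.72 [485. 372.] [ 422.7 -397.    36. ]
knocking_bar scene 0.9 [405. 332.] [ 482.  -243.8    0. ]
knocking_bar scene 0.3 [300. 224.] [727.3 198.7   0. ]
[398.4   278.4    18.432  62.4  ]
```

>>> {"op": "send_rows", "data": {"steps": [[[-0.3,-1.5,0],[0,0,0]],[[-0.6,-3.5,0],[0,0,0]],[[-0.9,-5.3,-0.3],[0,0,0]],[[-1,-6.3,-0.9],[0,0,0]],[[-1,-6.5,-1.2],[0,0,0]],[[-1,-6.5,-1.2],[0,0,0]],[[-1,-6.5,-1.2],[0,0,0]]]}}

```text
time: 28.72
tool_pos: [482.1, -245.8, 145.3]
tcp_rot: [180.0, 0.0, 92.6]
ft_force: [0.7, -0.4, -0.5]
finger_gap: 85.5
grip_force: 0.0
```

```bash
python3 - <<'E'
from h import *
q=sense(); print(q["time"],q["tool_pos"],q["tcp_rot"],q["finger_gap"])
s=snapshot("wrist"); save(s,"w10.png"); pin("knocking_bar","wrist",s,0)
for e in finder.trace("knocking_bar","wrist")[:1]:
    m=e["mask"].astype(np.uint8); print(e["confidence"],np.array(e["box"])*[640,480,640,480])
    ys,xs=np.nonzero(m); print([(r,xs[ys==r].min(),xs[ys==r].max()) for r in range(ys.min(),ys.max()+1,6)])
hsv=cv2.cvtColor(s["img"],cv2.COLOR_RGB2HSV); o=((hsv[...,1]>130)&(hsv[...,2]>90)&(hsv[...,0]>15)&(hsv[...,0]<32)).astype(np.uint8); o[440:]=0
n,l,st,_=cv2.connectedComponentsWithStats(o); k=1+st[1:,4].argmax(); ys,xs=np.nonzero(l==k); print(st[k],[(r,xs[ys==r].min(),xs[ys==r].max()) for r in range(ys.min(),ys.max()+1,6)])
E
```

```text
28.725 [ 482.07957371 -245.80974363  145.30033657] [1.79968451e+02 5.39028578e-04 9.26455285e+01] 85.51749663892099
knocking_bar wrist 0.61 [313. 215.] [ 474.3 -245.5    0. ]
0.97 [286.976 205.2    46.272  73.2  ]
[(202, np.int64(312), np.int64(315)), (208, np.int64(301), np.int64(325)), (214, np.int64(299), np.int64(327)), (220, np.int64(297), np.int64(328)), (226, np.int64(296), np.int64(329)), (232, np.int64(294), np.int64(329)), (238, np.int64(292), np.int64(330)), (244, np.int64(291), np.int64(331)), (250, np.int64(290), np.int64(332)), (256, np.int64(289), np.int64(332)), (262, np.int64(290), np.int64(331)), (268, np.int64(293), np.int64(328)), (274, np.int64(301), np.int64(321))]
[ 290  238   42   39 1259] [(238, np.int64(309), np.int64(314)), (244, np.int64(295), np.int64(324)), (250, np.int64(292), np.int64(329)), (256, np.int64(290), np.int64(331)), (262, np.int64(291), np.int64(330)), (268, np.int64(294), np.int64(327)), (274, np.int64(301), np.int64(320))]
```

```bash
python3 - <<'E'
from h import *
s=snapshot("wrist"); print(at(s,(310.5,257.5),100),at(s,(289.5,257.5),100)-at(s,(331.5,257.5),100)); print(sense()["tool_pos"])
E
```

```text
[ 475.02201467 -246.49622547  100.        ] [-24.306635    -1.12159509   0.        ]
[ 482.11966589 -246.17470501  145.50920185]
```

>>> {"op": "send_rows", "data": {"steps": [[[-0.23,-0.01,0],[0,0,0]],[[-0.23,-0.01,-0.5],[0,0,0]],[[-0.23,-0.01,-1.6],[0,0,0]],[[-0.23,-0.01,-2.8],[0,0,0]],[[-0.23,-0.01,-3.4],[0,0,0]],[[-0.23,-0.01,-3.4],[0,0,0]],[[-0.23,-0.01,-3.4],[0,0,0]]]}}

```text
time: 29.8
tool_pos: [475.5, -247.7, 44.1]
tcp_rot: [179.9, 0.1, 92.6]
ft_force: [0.6, 0.1, 0.9]
finger_gap: 85.6
grip_force: 0.0
```

>>> {"op": "send_rows", "data": {"steps": [[[0,0,0],[0,0,0]],[[0,0,0],[0,0,0]],[[0,0,0],[0,0,0]],[[0,0,0],[0,0,0]],[[0,0,0],[0,0,0]],[[0,0,0],[0,0,0]]], "fingers": 1, "squeeze": 110}}

```text
time: 30.55
tool_pos: [475.2, -247.4, 43.6]
tcp_rot: [179.9, 0.0, 92.6]
ft_force: [0.6, 1.0, 5.4]
finger_gap: 23.6
grip_force: 107.6
```

```bash
python3 - <<'E'
from h import *
q=sense(); print(q["time"],q["tool_pos"],q["tcp_rot"],q["finger_gap"],q["ft_force"])
E
```

```text
30.55 [ 475.22821995 -247.38388107   43.56515083] [1.79932263e+02 4.12628741e-02 9.25768515e+01] 23.578067096201835 [0.64257084 0.98373606 5.39484982]
```

>>> {"op": "send_rows", "data": {"steps": [[[0,0,0.5],[0,0,0]],[[0,0,2],[0,0,0]],[[0.1,0.3,3.6],[0,0,0]],[[0.2,1.5,4.8],[0,0,0]],[[0.5,3.3,5],[0,0,0]],[[0.8,5.2,5],[0,0,0]],[[1,7,5],[0,0,0]],[[1.07,8.2,5],[0,0,0]],[[1.07,8.7,4.7],[0,0,0]],[[1.07,8.7,4.5],[0,0,0]]]}}

```text
time: 31.8
tool_pos: [506.0, 14.4, 176.8]
tcp_rot: [-179.9, 0.0, 92.7]
ft_force: [0.8, -1.4, -3.7]
finger_gap: 23.4
grip_force: 108.6
```

>>> {"op": "send_rows", "data": {"steps": [[[0,0,0],[0,0,0]],[[0,0,0],[0,0,0]]]}}

```text
time: 32.05
tool_pos: [506.7, 12.8, 177.7]
tcp_rot: [-180.0, 0.0, 92.5]
ft_force: [-0.4, -0.3, -4.3]
finger_gap: 23.4
grip_force: 108.6
```

```bash
python3 - <<'E'
from h import *
q=sense(); print(q["time"],q["tool_pos"],q["tcp_rot"],q["finger_gap"],q["ft_force"])
s=snapshot("wrist"); save(s,"w11.png")
for l in("knocking_bar","wedge_head","wedge"):
  for e in finder.trace(l,"wrist")[:1]: print(l,e["confidence"],np.array(e["box"])*[640,480,640,480])
pin("wedge_head","wrist",s,122)
s2=snapshot("scene"); pin("knocking_bar","scene",s2,135); pin("wedge_head","scene",s2,122)
for l in("knocking_bar","wedge"):
  for e in finder.trace(l,"scene")[:1]: print(l,e["confidence"],np.array(e["box"])*[640,480,640,480])
print(proj(s2,(507.5,14,122)),proj(s2,np.r_[q["tool_pos"][:2]+[0,.9],q["tool_pos"][2]-43.5]))
E
```

```text
32.05 [506.66215068  12.76127704 177.74449469] [-1.79981012e+02  1.47800801e-02  9.24872485e+01] 23.442567875095335 [-0.40908415 -0.28142187 -4.25160856]
knocking_bar 0.82 [285.888 238.512  72.192 151.824]
wedge_head 0.86 [303.616 211.392  43.392  38.304]
wedge 0.94 [301.632 208.32   46.08   41.808]
wedge_head wrist 0.81 [322. 251.] [506.2  13.2 122. ]
knocking_bar scene 0.6 [300. 219.] [508.2   8.8 135. ]
wedge_head scene 0.96 [297. 227.] [499.3  10.5 122. ]
knocking_bar 0.62 [288.896 169.92   16.128  51.312]
wedge 0.42 [251.328 224.688  19.072  12.912]
[298.27484647 224.85937385] [297.98595407 219.21937907]
```

>>> {"op": "send_rows", "data": {"steps": [[[0,0,-0.15],[0,0,0]],[[0,0,-0.3],[0,0,0]],[[0,0,-0.36],[0,0,0]],[[0,0,-0.42],[0,0,0]],[[0,0,-0.48],[0,0,0]],[[0,0,-0.54],[0,0,0]],[[0,0,-0.6],[0,0,0]],[[0,0,-0.68],[0,0,0]],[[0,0,-0.76],[0,0,0]]]}}

```text
time: 33.67
tool_pos: [507.1, 13.9, 155.1]
tcp_rot: [179.9, 0.0, 92.6]
ft_force: [0.2, 0.1, 3.4]
finger_gap: 23.4
grip_force: 109.4
```

>>> {"op": "send_rows", "data": {"steps": [[[0,0,-0.1],[0,0,0]],[[0,0,-0.2],[0,0,0]],[[0,0,-0.3],[0,0,0]]]}}

```text
time: 34.05
tool_pos: [506.9, 13.9, 146.0]
tcp_rot: [180.0, 0.0, 92.6]
ft_force: [-0.5, 0.4, 6.5]
finger_gap: 23.2
grip_force: 109.6
```

>>> {"op": "send_rows", "data": {"steps": [[[0,0,-0.07],[0,0,0]]]}}

```text
time: 34.17
tool_pos: [506.9, 13.9, 144.0]
tcp_rot: [180.0, 0.0, 92.6]
ft_force: [-0.6, 0.9, 6.7]
finger_gap: 23.6
grip_force: 109.6
```

>>> {"op": "send_rows", "data": {"steps": [[[0,0,-0.05],[0,0,0]]]}}

```text
time: 34.3
tool_pos: [506.9, 14.0, 142.5]
tcp_rot: [180.0, -0.0, 92.6]
ft_force: [-0.4, 0.7, 5.7]
finger_gap: 23.4
grip_force: 109.6
```

>>> {"op": "send_rows", "data": {"steps": [[[0,0,-0.05],[0,0,0]]]}}

```text
time: 34.42
tool_pos: [507.1, 13.9, 141.5]
tcp_rot: [179.9, 0.0, 92.6]
ft_force: [-0.9, 1.7, 13.8]
finger_gap: 23.2
grip_force: 110.5
```

>>> {"op": "send_rows", "data": {"steps": [[[0,0,-0.01],[0,0,0]]]}}

```text
time: 34.55
tool_pos: [507.1, 13.9, 141.4]
tcp_rot: [179.9, 0.0, 92.6]
ft_force: [-2.7, 0.3, 10.6]
finger_gap: 23.4
grip_force: 110.5
```

>>> {"op": "send_rows", "data": {"steps": [[[0,0,-0.02],[0,0,0]],[[0,0,-0.02],[0,0,0]]]}}

```text
time: 34.8
tool_pos: [507.3, 13.9, 141.4]
tcp_rot: [179.9, 0.0, 92.6]
ft_force: [-2.7, 1.4, 13.7]
finger_gap: 23.3
grip_force: 110.8
```

>>> {"op": "send_rows", "data": {"steps": [[[0,0,-0.03],[0,0,0]],[[0,0,-0.04],[0,0,0]],[[0,0,-0.04],[0,0,0]]]}}

```text
time: 35.17
tool_pos: [507.6, 13.9, 141.1]
tcp_rot: [179.9, 0.0, 92.6]
ft_force: [-4.8, 1.1, 18.4]
finger_gap: 23.3
grip_force: 111.5
```

>>> {"op": "send_rows", "data": {"steps": [[[0,0,-0.02],[0,0,0]],[[0,0,-0.02],[0,0,0]]]}}

```text
time: 35.42
tool_pos: [507.8, 13.9, 140.9]
tcp_rot: [179.8, 0.0, 92.6]
ft_force: [-5.2, 0.8, 21.3]
finger_gap: 23.2
grip_force: 111.8
```

>>> {"op": "send_rows", "data": {"steps": [[[0,0,0.2],[0,0,0]],[[0,0,1],[0,0,0]],[[0,-0.3,1.8],[0,0,0]],[[-0.2,-1.5,1.9],[0,0,0]],[[-0.5,-3.3,1.9],[0,0,0]],[[-0.7,-5.2,1.9],[0,0,0]],[[-0.9,-7,1.7],[0,0,0]],[[-1.07,-8.2,0.8],[0,0,0]],[[-1.07,-8.7,-0.4],[0,0,0]],[[-1.07,-8.7,-1.6],[0,0,0]]]}}

```text
time: 36.67
tool_pos: [473.0, -247.9, 87.4]
tcp_rot: [-179.9, -0.1, 92.5]
ft_force: [0.5, 0.3, -4.1]
finger_gap: 23.3
grip_force: 108.9
```

>>> {"op": "send_rows", "data": {"steps": [[[0,0,-0.8],[0,0,0]],[[0,0,-1.2],[0,0,0]],[[0,0,-1.4],[0,0,0]],[[0,0,-1.46],[0,0,0]],[[0,0,-1.48],[0,0,0]],[[0,0,-1.48],[0,0,0]]]}}

```text
time: 37.42
tool_pos: [475.2, -247.4, 46.6]
tcp_rot: [179.9, 0.0, 92.6]
ft_force: [-0.4, -0.3, -3.1]
finger_gap: 23.3
grip_force: 108.8
```

```bash
python3 - <<'E'
from h import *
q=sense(); print(q["time"],q["tool_pos"],q["tcp_rot"],q["finger_gap"],q["ft_force"])
E
```

```text
37.425 [ 475.18228789 -247.39876782   46.64058088] [1.79934208e+02 4.88258138e-02 9.25835722e+01] 23.322543621347876 [-0.3505201  -0.33374869 -3.05941147]
```

>>> {"op": "send_rows", "data": {"steps": [[[0,0,-0.04],[0,0,0]],[[0,0,-0.08],[0,0,0]],[[0,0,-0.08],[0,0,0]]]}}

```text
time: 37.8
tool_pos: [474.7, -247.2, 43.6]
tcp_rot: [180.0, 0.0, 92.6]
ft_force: [0.5, -0.6, -2.5]
finger_gap: 23.5
grip_force: 109.6
```

>>> {"op": "send_rows", "data": {"steps": [[[0,0,-0.03],[0,0,0]],[[0,0,-0.03],[0,0,0]]]}}

```text
time: 38.05
tool_pos: [475.0, -247.4, 43.6]
tcp_rot: [180.0, 0.0, 92.6]
ft_force: [-2.5, 0.9, 6.1]
finger_gap: 23.3
grip_force: 110.3
```

>>> {"op": "send_rows", "data": {"steps": [[[0,0,0.02],[0,0,0]],[[0,0,0.02],[0,0,0]]], "fingers": 0.9, "squeeze": 20}}

```text
time: 38.3
tool_pos: [474.9, -247.3, 43.6]
tcp_rot: [180.0, 0.0, 92.6]
ft_force: [-1.7, 0.3, 4.1]
finger_gap: 23.5
grip_force: 109.7
```

>>> {"op": "send_rows", "data": {"steps": [[[0,0,0],[0,0,0]],[[0,0,0],[0,0,0]],[[0,0,0],[0,0,0]],[[0,0,0],[0,0,0]],[[0,0,0.5],[0,0,0]],[[0,0,2],[0,0,0]],[[0,0,4],[0,0,0]],[[0,0,5],[0,0,0]],[[0,0,5],[0,0,0]]], "fingers": 0}}

```text
time: 39.42
tool_pos: [476.7, -248.4, 198.1]
tcp_rot: [179.6, 0.3, 92.6]
ft_force: [0.6, 0.1, -0.4]
finger_gap: 85.4
grip_force: 0.0
```

```bash
python3 - <<'E'
from h import *
q=sense(); print(q["time"],q["tool_pos"],q["finger_gap"])
s=snapshot("scene"); save(s,"end.png")
for l in("knocking_bar","wedge","sample"):
  for e in finder.trace(l,"scene")[:1]: print(l,e["confidence"],(np.array(e["box"])*[640,480,640,480]).round(0),cv2.minAreaRect(cv2.findNonZero(e["mask"].astype(np.uint8))))
pin("sample","scene",s,36); pin("wedge_head","scene",s,98); pin("knocking_bar","scene",s,0); pin("weight","scene",s,0); pin("calliper","scene",s,0); pin("test_disc","scene",s,0)
print("expected head",proj(s,(507.5,14,98)))
E
```

```text
39.425 [ 476.69306294 -248.38885312  198.11120718] 85.43156895615574
knocking_bar 0.59 [397. 281.  22.  60.] ((408.0860290527344, 309.55328369140625), (16.930185317993164, 57.761810302734375), 5.19442892074585)
wedge 0.52 [293. 235.  16.  26.] ((299.0, 247.0), (26.0, 16.0), 90.0)
sample 0.62 [313. 256.  28.  26.] ((326.0167236328125, 268.8717346191406), (15.18179702758789, 30.180683135986328), 52.4314079284668)
sample scene 0.71 [329. 273.] [515.4 -56.8  36. ]
sample scene 0.5 [327. 292.] [456.3 -96.3  36. ]
wedge_head scene 0.72 [301. 237.] [507.9   7.2  98. ]
knocking_bar scene 0.9 [408. 332.] [ 483.2 -247.8    0. ]
weight scene 0.65 [249. 305.] [376.4  26.3   0. ]
weight scene 0.43 [327. 274.] [560.9 -16.4   0. ]
calliper scene 0.84 [488. 374.] [ 466.  -392.3    0. ]
calliper scene 0.65 [350. 274.] [590.1 -55.    0. ]
test_disc scene 0.56 [260. 229.] [639.9 258.3   0. ]
expected head [298.54591045 236.05517255]
```

>>> {"op": "send_rows", "data": {"steps": [[[0,0,0],[0,0,0]],[[0,0,0],[0,0,0]],[[0,0,0],[0,0,0]],[[0,0,0],[0,0,0]]]}}

```text
time: 40.42
tool_pos: [474.6, -247.1, 193.1]
tcp_rot: [180.0, 0.0, 92.6]
ft_force: [0.5, 0.3, -0.3]
finger_gap: 85.1
grip_force: 0.0
```

```bash
python3 -c "
from h import *
print(order.hand_in())"
```

```text
the job is handed in; nothing more can be done
None
```

I handed the job in at about 40 s, but the hand-in gave no verdict. The sample is on the seat, the wedge is driven down about 24 mm and held with about 25 N at the end, and the bar is back on the bench and let go. A final camera check found the weight, test block and calliper still in place.

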